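Load the sprung-lid curing box and hold its lid just below the tipping point

ROBOT

A 6-joint arm with a two-finger parallel gripper is mounted at the origin on a cart in front of the work surface, level with it; the furniture and walls round the work are solid. World frame = base frame: x ahead of the robot, y to its left, z up, the work surface at z = 0. Lengths are in m, angles in rad, forces in N, time in s.
With the tool pointing down it reaches from about 0.25 to 0.775 m from the base axis. Payload 4 kg.
Tool frame: the origin (TCP) lies at the very end of the fingers, on their centre line; the grasp point (between the pads) lies 19 mm behind it; z points along the fingers, y is the direction in which the jaws open and shut (so a half turn about z gives the same grasp; the last joint's range is limited). The gripper opens to 85 mm and grips with 20 to 120 N. Pads are 22 mm wide; open, the fingers measure 114 mm over their backs; the gripper's body (76 mm by 85 mm) begins 54 mm behind the grasp point. The pads swing forward as they close: fully open they stand 13 mm farther back than shut.
Start: joints at [-1.304, 0.087, 1.371, -0, 1.684, -0.103], TCP at [0.199, -0.513, 0.231] pointing down, gripper open.
Joint ranges: [-3.1, 3.1], [-0.76, 2.03], [0.27, 2.55], [-1.08, 4.22], [0.17, 2.65], [-2.57, 2.57]. Speed limits (rad/s): [2.79, 2.79, 3.14, 3.14, 3.14, 3.14].

INTERFACE

Orientations are given as a unit quaternion [x, y, z, w].
In Python, from workcell import manip, cams, workorder gives the robot as it stands.
- The arm moves only by the tool apply_moves, never from a script. Its argument "commands" is a list that holds one entry, the list of rows, each a list of 7 numbers: the shift along the tool's x, y, z scaled (see below), then the turn, a rotation vector about the tool's x, y, z scaled (see below), then the opening, from -1 (shut) to 1 (fully open). In form: [[[x, y, z, wx, wy, wz, gripper], ...]]. A call has 1 to 5 rows; each row is the pose to reach, as a shift and turn from the pose measured when the call began, along the tool's axes at that moment, turning the shorter way round; what a row does not reach only later rows make up. The controller multiplies each number of a shift by 0.5 m and each number of a turn by pi rad. A row lasts 1/8 s, in which the tool goes at most 62.5 mm and 10.7 degrees, less where a joint would pass 70% of its speed; a pose out of reach is approached as far as the arm can. A call with a number of a shift or a turn outside -1 to 1 is refused whole. A call with a gripper value outside its range is refused whole. The fingers move at their own pace and stop on an object; "force" is the grip in N (left out, the last holds). Time passes only in rows, so rows that repeat a pose let the fingers close. It gives the time, the measured TCP pose, the force and the opening at its end, in the units of the state.
- manip.observe(): the state, without advancing time (a new reading comes with each control period).
- cams.capture(name): name is "scene" or "top" or "wrist"; returns a dict with "image" (480x640x3 uint8, red, green, blue), "fx", "fy", "cx", "cy" (pixels), "world_from_camera" (4x4, takes a point from camera to world coordinates). Camera axes: x right, y up, looking along -z (the intrinsics and any distortion apply to the point x, -y, -z); pixel columns grow to the right and rows downward; lengths in m; the calibration is good to about 2 mm. A picture is of the moment at which its call begins. There is no depth.
- workorder.finish_job(): hands the job in, once; it reports no verdict.
The state is a dict: "time_s": time; "joint_positions": joint angles; "joint_vel": joint speeds; "tau": joint torques, N m; "tool_pos": TCP position; "tcp_rot": TCP orientation; "contact_force": force on the tool from outside, world axes, zero at the start; "torque": the same for the moment, N m; "grip_width": finger opening in m.
Only numpy, scipy, OpenCV 4.12 (cv2) and the standard library are available. Lean on these libraries where they do the work, as an engineer would, in place of code of your own. Each camera call takes 0.05 s, during which the arm holds its last target.

TASK

Lift the white lid of the grey curing box past its balance point so that the spring carries it up and it stands open by itself, then stand the red-capped jar upright in the red tray and the blue-capped jar upright in the blue tray inside the box. Finally take hold of the lid again, bring it back down just below its balance point (within about 15 degrees of it, where it would fall shut if let go), and finish while holding it still there with the gripper. Leave the dish, squeeze bottle, brush and weight case where they are.

Things in the scene. Friction and masses are not known exactly. Their poses are not given: they have to be found in the camera images.
- lid (a joint): opening of the white lid, rad: 0 shut (start), 1.55 upright at its stop. Balance point at 1.10 (63 degrees): let go below it, the lid falls shut; above it, the hinge spring swings it to the stop and it stays. Damped: that takes about 1 s. Lifting from shut takes about 2 N at the handle. Plate 176 mm (x) by 278 mm (y), 11 mm thick, on the box's rim when shut
- lid_handle (a point): middle of the steel bar handle on the lid's front edge: round, 12 mm thick, 126 mm long, parallel to the hinge, joined to the lid by rods 63 mm either side of the middle. At lid angle a it is, from the hinge, 205 cos a - 40 sin a mm forward (box's -x) and 205 sin a + 40 cos a mm up. Free 28 mm below it when shut. Pinch it from above across the bar; it can turn between the fingers
- lid_hinge (a point): middle of the hinge line (fixed to the box): top of the box's far wall, 85 mm in +x of the box's origin and 100 mm up; the line runs along the box's y axis.
- curing_box: grey open box under the lid, 170 mm (x) by 270 mm (y), 100 mm high, walls 5 mm, fixed to the table; origin in the middle of its underside, x from the front wall (at the robot's side) to the hinged far wall, y to the left. The two trays lie side by side along y on its floor, either colour on either side
- red_tray: red open tray fixed on the box's floor, 145 mm (x) by 118 mm (y), rim 25 mm high, walls and floor 3 mm; origin in the middle of its underside (its floor is 8 mm above the table, 92 mm below the box's rim), axes parallel to the box's
- blue_tray: blue open tray, otherwise the same as the red one, in the other half of the box.
- red_jar: white sample jar with a red screw cap, standing loose on the table beside the box: body 32 mm across, cap 35 mm across from 44 mm up to the top at 62 mm; about 60 g; origin in the middle of its underside, z up.
- blue_jar: the same jar with a blue cap.
- steel_dish: white-lined steel dish, 117 mm across, 17 mm high, bystander; origin at the middle of its underside.
- squeeze_bottle: white squeeze bottle, 54 mm across, 158 mm high, bystander; origin at the middle of its underside.
- brush: flat bristle brush with wooden handle, 160 mm long, bystander lying on the table.
- weight_case: dark blue case, 71 x 118 x 30 mm, bystander; origin at the middle of its underside.
There are look-alikes about, which are no part of the job. Leave any turquoise look-alike of the red_jar alone.

How it is judged:
On the way, in this order (a step that is already met when the one before it is completed fails the run):
1. the lid stands open by itself, let go (value of joint lid above 1.4 rad and contact force between each of the arm, the fingers and lid below 0.1 N), for 0.3 s.
2. both jars stand upright in the trays of their colour, let go, the lid still open past its balance point (x of red_jar in the frame of red_tray between -0.06 and 0.06 m and y of red_jar in the frame of red_tray between -0.05 and 0.05 m and z of red_jar in the frame of red_tray between -0.003 and 0.015 m and angle between each of red_jar, blue_jar's own z axis and vertical below 0.15 rad and contact force between the fingers and red_jar below 0.1 N and linear speed of each of red_jar, blue_jar below 0.03 m/s and x of blue_jar in the frame of blue_tray between -0.06 and 0.06 m and y of blue_jar in the frame of blue_tray between -0.05 and 0.05 m and z of blue_jar in the frame of blue_tray between -0.003 and 0.015 m and contact force between the fingers and blue_jar below 0.1 N and value of joint lid above 1.15 rad), for 0.2 s.
At the end, for the whole second after the job is handed in: The lid is held still by the gripper's fingers (contact over 0.05 N, nothing else propping it) between 0.80 and 1.085 rad, that is 1 to 17 degrees below its balance point of 1.10 rad; each jar stands upright (within 0.15 rad) on the floor of the tray of its cap's colour, let go and at rest (value of joint lid between 0.8 and 1.085 rad and velocity of joint lid between -0.1 and 0.1 rad/s and contact force between the fingers and lid above 0.05 N and x of red_jar in the frame of red_tray between -0.06 and 0.06 m and y of red_jar in the frame of red_tray between -0.05 and 0.05 m and z of red_jar in the frame of red_tray between -0.003 and 0.015 m and angle between each of red_jar, blue_jar's own z axis and vertical below 0.15 rad and contact force between the fingers and red_jar below 0.1 N and linear speed of each of red_jar, blue_jar below 0.03 m/s and x of blue_jar in the frame of blue_tray between -0.06 and 0.06 m and y of blue_jar in the frame of blue_tray between -0.05 and 0.05 m and z of blue_jar in the frame of blue_tray between -0.003 and 0.015 m and contact force between the fingers and blue_jar below 0.1 N and contact force between lid and red_jar below 0.05 N and contact force between lid and blue_jar below 0.05 N and contact force between lid and steel_dish below 0.05 N and contact force between lid and squeeze_bottle below 0.05 N and contact force between lid and brush below 0.05 N and contact force between lid and weight_case below 0.05 N); the arm keeps its last pose, push and grip.
It fails at once if the steel dish is moved more than 3 cm (distance of steel_dish from where it was at the start of the episode above 0.03 m).
It fails at once if the squeeze bottle is moved more than 3 cm (distance of squeeze_bottle from where it was at the start of the episode above 0.03 m).
It fails at once if the brush is moved more than 3 cm (distance of brush from where it was at the start of the episode above 0.03 m).
It fails at once if the weight case is moved more than 3 cm (distance of weight_case from where it was at the start of the episode above 0.03 m).
It also fails if it takes over 72 s, if anything falls off the work surface, if the arm or the gripper's body presses on something with over 40 N, if the wrist force passes 120 N, or if a joint passes its speed limit or range.

## Working session

There is one attempt and no reset: what is moved stays moved. The work goes in short steps, Python scripts to look and compute and a tool call to move; the robot and the scene stay as the last step left them, time stands still between calls to the robot, and variables do not carry over. Pictures are saved under pics/ and viewed, and the job is handed in when it is done.

Besides the shell and the picture viewer there is one more tool, called after "Call:" as name(argument=value, ...) on one line, values as JSON. apply_moves: Moves the arm, as the interface text tells. Its arguments: {"type":"object","properties":{"commands":{"type":"array","items":{"type":"array","items":{"type":"array","items":{"type":"number","minimum":-1,"maximum":1}}}},"force":{"type":"number"}},"required":["commands"]}

```bash
mkdir -p pics; ls
cat > h.py <<'E'
import numpy as np, cv2, pickle
from scipy.spatial.transform import Rotation as R
def cap(cams,name,fn):
    d=cams.capture(name); cv2.imwrite('pics/'+fn+'.png',d['image'][:,:,::-1]); pickle.dump(d,open('pics/'+fn+'.pkl','wb')); return d
def ray(d,u,v):
    T=np.array(d['world_from_camera']); r=np.array([(u-d['cx'])/d['fx'],-(v-d['cy'])/d['fy'],-1.0]); return T[:3,3],T[:3,:3]@r
def onz(d,u,v,z):
    o,r=ray(d,u,v); return o+r*(z-o[2])/r[2]
def proj(d,p):
    T=np.array(d['world_from_camera']); c=T[:3,:3].T@(np.array(p)-T[:3,3]); return d['cx']+d['fx']*c[0]/-c[2], d['cy']-d['fy']*c[1]/-c[2]
E
python3 - <<'E'
from workcell import manip,cams
from h import *
s=manip.observe(); print(s)
for n in ['scene','top','wrist']:
    d=cap(cams,n,n+'0'); print(n,[k for k in d],d['fx'],d['fy'],d['cx'],d['cy'],np.round(d['world_from_camera'],3).tolist())
E
```

```text
pics
{'time_s': 0.0, 'joint_positions': array([-1.30412451e+00,  8.79727737e-02,  1.37224646e+00, -5.19526810e-05,
        1.68359026e+00, -1.03078025e-01]), 'joint_vel': array([-1.29043350e-03,  5.66929212e-04, -1.29097345e-03, -2.15974133e-05,
       -4.06570512e-04, -2.32124186e-05]), 'tau': array([ 5.75027261e-04, -3.51855612e+01, -3.13276863e+01, -1.80560696e-04,
        1.06403886e-02, -7.35834647e-06]), 'tool_pos': array([ 0.19862156, -0.5123577 ,  0.23013336]), 'tcp_rot': array([ 9.82959179e-01,  1.83820628e-01, -1.16292446e-04, -1.10260496e-03]), 'contact_force': array([-0.11674052,  0.88071326, -0.19118039]), 'torque': array([-0.01996299, -0.03295326,  0.01877483]), 'grip_width': 0.08507523149202689}
scene ['image', 'fx', 'fy', 'cx', 'cy', 'world_from_camera'] 453.4216263961776 453.4216263961776 320.844183266907 237.44011246589383 [[-0.824, 0.439, -0.359, 0.096], [-0.567, -0.642, 0.516, 0.538], [-0.004, 0.629, 0.777, 0.915], [0.0, 0.0, 0.0, 1.0]]
top ['image', 'fx', 'fy', 'cx', 'cy', 'world_from_camera'] 529.4198434469466 529.4198434469466 316.5355283880943 231.26806597824557 [[0.01, 0.986, -0.169, 0.193], [-1.0, 0.009, -0.01, -0.011], [-0.009, 0.169, 0.986, 1.709], [0.0, 0.0, 0.0, 1.0]]
wrist ['image', 'fx', 'fy', 'cx', 'cy', 'world_from_camera'] 347.9738061304585 347.9738061304585 314.8839155106684 244.6574235054663 [[0.361, 0.89, 0.277, 0.268], [-0.933, 0.345, 0.106, -0.487], [-0.002, -0.296, 0.955, 0.373], [0.0, 0.0, 0.0, 1.0]]
```

View pics/scene0.png

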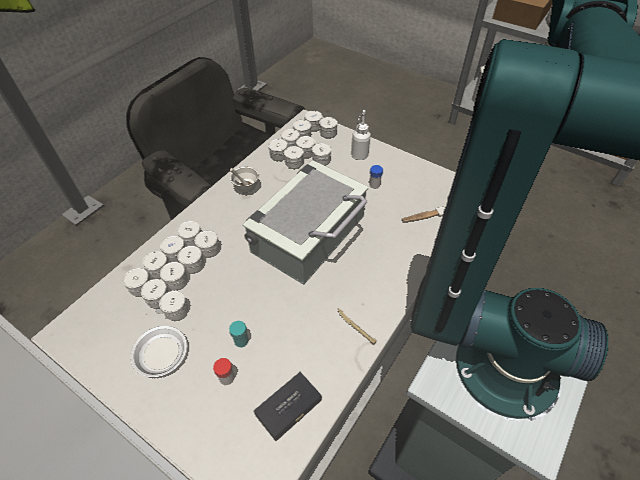

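View pics/top0.png

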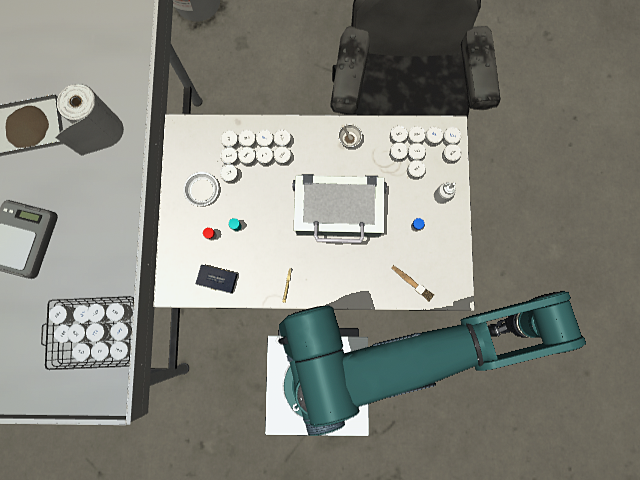

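View pics/wrist0.png

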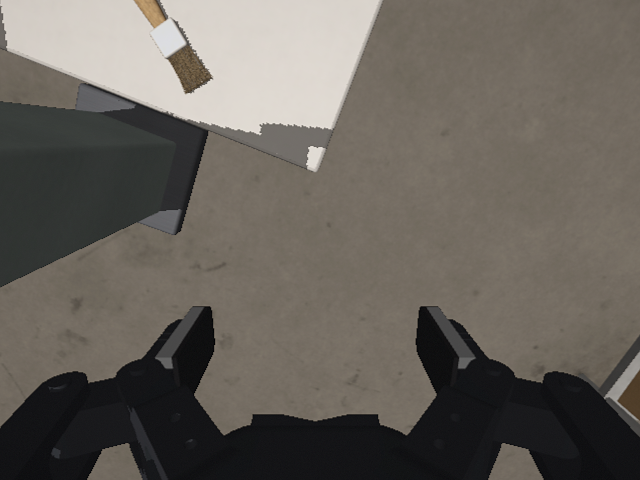

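Candidates: red jar is the red cap at top (209,233) / scene (223,368). The turquoise cap at top (235,224) / scene (238,330) is the look-alike, to be left alone. Blue jar is the blue cap at top (418,224) / scene (376,174). The white-lidded tins are other clutter. The box has its handle bar at top about (341,239). I'll check a close crop and measure.

Run:
```python
from h import *
T=pickle.load(open('pics/top0.pkl','rb')); S=pickle.load(open('pics/scene0.pkl','rb'))
def tri(a,b):
    o1,r1=a;o2,r2=b; A=np.stack([r1,-r2],1); x=np.linalg.lstsq(A,o2-o1,rcond=None)[0]; p,q=o1+r1*x[0],o2+r2*x[1]; return (p+q)/2,np.linalg.norm(p-q)
hs={'red':[(0,8),(172,180)],'turq':[(78,95)],'blue':[(105,125)]}
for n,rs in hs.items():
    uv={}
    for nm,d in (('top',T),('scene',S)):
        h=cv2.cvtColor(d['image'],cv2.COLOR_RGB2HSV)
        m=np.zeros(h.shape[:2],np.uint8)
        for a,b in rs: m|=cv2.inRange(h,(a,130,60),(b,255,255))
        k,l,st,c=cv2.connectedComponentsWithStats(m)
        for i in range(1,k):
            if st[i,4]>25: print(n,nm,st[i],c[i].round(1), onz(d,*c[i],0.055 if nm=='scene' else .06).round(4))
a=cv2.resize(T['image'][160:320,190:480],None,fx=2.7,fy=2.7,interpolation=cv2.INTER_CUBIC); cv2.imwrite('pics/c1.png',a[:,:,::-1])
a=cv2.resize(S['image'][140:300,220:400],None,fx=3.6,fy=3.6,interpolation=cv2.INTER_CUBIC); cv2.imwrite('pics/c2.png',a[:,:,::-1])
```

```text
red top [203 227  12  12  99] [208.2 232.6] [0.4679 0.3488 0.06  ]
red scene [213 358  18  19 234] [221.8 366.3] [0.4692 0.349  0.055 ]
turq top [229 219  11  10  91] [233.7 223.5] [0.4979 0.269  0.06  ]
turq scene [230 321  15  14  59] [235.6 326. ] [0.5056 0.2664 0.055 ]
blue top [413 218  12  12  99] [418.2 223.5] [ 0.5028 -0.3151  0.06  ]
blue scene [371 165  12  13 100] [376.6 170. ] [ 0.5026 -0.3181  0.055 ]
```

View pics/c1.png

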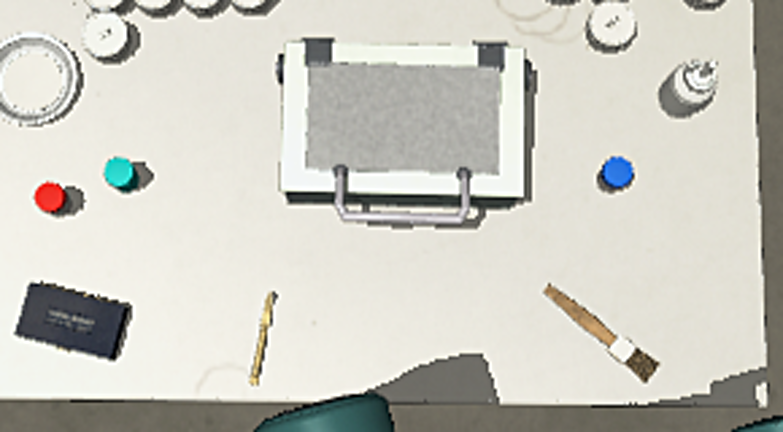

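View pics/c2.png

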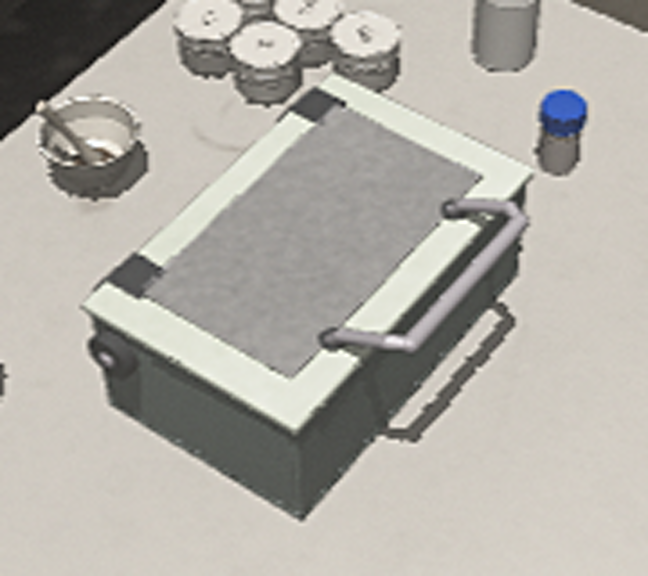

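Crops confirm it: solid red cap at top (208,233) with the turquoise one to its right, and blue cap at (418,224). The lid and handle are nearly parallel to the robot axes, slightly turned. Next I fit the lid and handle.

Run:
```python
from h import *
T=pickle.load(open('pics/top0.pkl','rb')); S=pickle.load(open('pics/scene0.pkl','rb'))
off=np.array([190,160]);
for n,d,off,f,cr in (('top',T,(190,160),2.7,[(283,190),(527,198),(524,47),(287,40)]),('scene',S,(220,140),3.6,[(295,428),(530,175),(335,75),(85,305)])):
    for c in cr:
        print(n,onz(d,off[0]+c[0]/f,off[1]+c[1]/f,0.112).round(4))
for n,d,off,f,cr in (('top',T,(190,160),2.7,[(344,216),(466,220)]),('scene',S,(220,140),3.6,[(410,345),(520,225)])):
    for c in cr:
        print(n,'bar',onz(d,off[0]+c[0]/f,off[1]+c[1]/f,0.14).round(4))
# gray-white mask of lid in top
h=cv2.cvtColor(T['image'],cv2.COLOR_RGB2HSV)
```

```text
top [0.4684 0.0721 0.112 ]
top [ 0.4616 -0.2042  0.112 ]
top [ 0.638  -0.2028  0.112 ]
top [0.6442 0.0705 0.112 ]
scene [0.4671 0.0783 0.112 ]
scene [ 0.4606 -0.1893  0.112 ]
scene [ 0.6317 -0.1976  0.112 ]
scene [0.6375 0.0753 0.112 ]
top bar [0.4349 0.0024 0.14  ]
top bar [ 0.4316 -0.1329  0.14  ]
scene bar [0.4331 0.0036 0.14  ]
scene bar [ 0.4297 -0.1208  0.14  ]
```

```bash
cat >> h.py <<'E'
def Rdown(yaw):  # tool y along world angle yaw, z down
    y=np.array([np.cos(yaw),np.sin(yaw),0]); z=np.array([0,0,-1.]); return R.from_matrix(np.stack([np.cross(y,z),y,z],1))
def rel(s,p,Rt):
    Rc=R.from_quat(s['tcp_rot']); sh=Rc.inv().apply(np.array(p)-s['tool_pos']); w=(Rc.inv()*Rt).as_rotvec()
    print('t',round(s['time_s'],3),'pos',np.round(s['tool_pos'],4),'F',np.round(s['contact_force'],1),'g',round(s['grip_width'],4),'q',np.round(s['joint_positions'],2))
    print('dist',np.linalg.norm(sh).round(4),'deg',np.degrees(np.linalg.norm(w)).round(1),'row',np.round(np.r_[sh/0.5,w/np.pi],4).tolist())
E
python3 - <<'E'
from workcell import manip
from h import *
rel(manip.observe(),[0.4325,-0.064,0.24],Rdown(-0.024))
E
```

```text
t 0.15 pos [ 0.1987 -0.5124  0.2304] F [-0.5 -0.3 -0.2] g 0.0854 q [-1.3   0.09  1.37 -0.    1.68 -0.1 ]
dist 0.5058 deg 67.4 row [0.7602, -0.6672, -0.018, -0.0005, -0.0004, -0.3746]
```

Call:
apply_moves(commands=[[[0.76,-0.667,-0.018,0,0,-0.375,0.3],[0.76,-0.667,-0.018,0,0,-0.375,0.3],[0.76,-0.667,-0.018,0,0,-0.375,0.3],[0.76,-0.667,-0.018,0,0,-0.375,0.3],[0.76,-0.667,-0.018,0,0,-0.375,0.3]]], force=40)

```text
time_s: 0.78
tool_pos: [0.3436, -0.2338, 0.2365]
tcp_rot: [0.792, 0.61, 0.001, -0.001]
contact_force: [0.8, -0.9, -0.6]
grip_width: 0.0553
```

Run:
```python
from workcell import manip
from h import *
rel(manip.observe(),[0.4325,-0.064,0.24],Rdown(-0.024))
```

```text
t 0.775 pos [ 0.3436 -0.2338  0.2365] F [ 0.8 -0.9 -0.6] g 0.0553 q [-0.74 -0.22  1.65  0.    1.71 -0.48]
dist 0.1917 deg 13.4 row [0.3737, 0.0854, -0.0065, -0.0, -0.0005, -0.0744]
```

Call:
apply_moves(commands=[[[0.374,0.085,-0.006,0,0,-0.074,0.3],[0.374,0.085,-0.006,0,0,-0.074,0.3],[0.374,0.085,-0.006,0,0,-0.074,0.3],[0.374,0.085,-0.006,0,0,-0.074,0.3]]])

```text
time_s: 1.27
tool_pos: [0.4331, -0.0602, 0.2394]
tcp_rot: [0.714, 0.701, 0.001, -0.001]
contact_force: [-0.3, -0.4, -0.2]
grip_width: 0.0554
```

Run:
```python
from workcell import manip,cams
from h import *
d=cap(cams,'wrist','w1')
rel(manip.observe(),[0.4325,-0.064,0.122],Rdown(-0.024))
print(proj(d,[.4325,-.064+.063,.14]),proj(d,[.4325,-.064-.063,.14]))
```

```text
t 1.325 pos [ 0.4328 -0.0615  0.2394] F [ 0.6  0.  -0.2] g 0.0553 q [-0.27 -0.17  1.6   0.    1.71 -0.25]
dist 0.1174 deg 0.2 row [-0.0054, -0.0004, 0.2347, -0.0002, -0.0006, 0.0011]
(np.float64(313.7360418579657), np.float64(159.83072926924388)) (np.float64(316.85699100022435), np.float64(324.8771766165666))
```

View pics/w1.png

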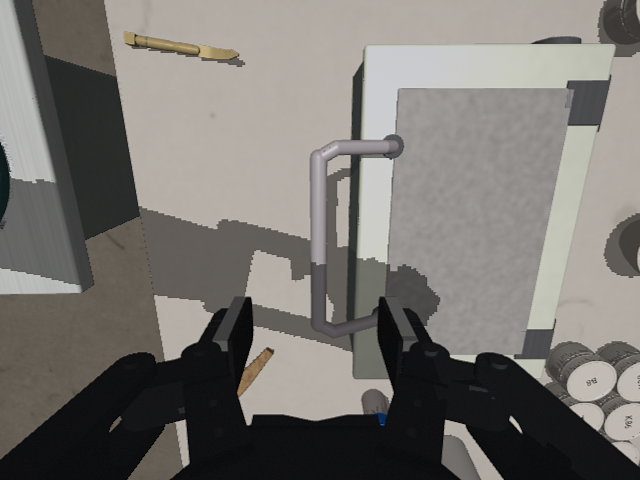

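The wrist view shows the bar from (318,155) to (321,328), with the lid's front edge to its right. The bar runs about 3 mm further in x than predicted, so I'll measure it precisely.

Run:
```python
from h import *
d=pickle.load(open('pics/w1.pkl','rb'))
g=cv2.cvtColor(d['image'],cv2.COLOR_RGB2GRAY).astype(int)
for v in (170,190,210,230,250,258,300,320): print(v,g[v,304:336].tolist())
for p in [(365,45),(354,378),(613,45)]: print(p,onz(d,*p,.111).round(4))
for p in [(319,175),(318.5,210),(318.5,245),(320,325),(312,152),(314,330)]: print(p,onz(d,*p,.14).round(4))
a=cv2.resize(d['image'][130:350,280:420],None,fx=2.7,fy=2.7); cv2.imwrite('pics/c3.png',a[:,:,::-1])
```

```text
170 [175, 176, 175, 176, 179, 150, 116, 123, 138, 148, 154, 161, 168, 174, 180, 175, 164, 159, 157, 149, 137, 122, 95, 157, 179, 176, 177, 177, 177, 178, 178, 178]
190 [176, 176, 177, 177, 179, 166, 129, 120, 137, 147, 153, 159, 166, 172, 174, 169, 162, 159, 157, 148, 136, 121, 100, 93, 95, 94, 95, 95, 95, 95, 95, 94]
210 [176, 177, 176, 176, 178, 162, 124, 119, 137, 147, 153, 158, 165, 168, 170, 166, 162, 160, 156, 147, 135, 119, 92, 89, 94, 94, 94, 95, 95, 95, 93, 87]
230 [176, 176, 176, 176, 177, 180, 141, 115, 135, 146, 153, 158, 163, 166, 166, 164, 161, 159, 156, 146, 133, 116, 89, 89, 95, 94, 94, 94, 94, 94, 93, 89]
250 [94, 93, 93, 93, 93, 92, 103, 119, 135, 146, 152, 158, 162, 164, 164, 162, 161, 160, 155, 145, 132, 113, 85, 87, 95, 96, 95, 95, 95, 94, 94, 95]
258 [95, 94, 94, 94, 93, 92, 94, 115, 134, 145, 152, 158, 163, 164, 164, 162, 161, 159, 155, 144, 130, 113, 85, 86, 96, 96, 95, 96, 95, 95, 95, 95]
300 [177, 177, 177, 177, 177, 180, 152, 91, 67, 76, 79, 82, 84, 85, 85, 84, 85, 86, 84, 80, 74, 60, 158, 181, 175, 175, 137, 91, 94, 94, 94, 95]
320 [95, 95, 94, 95, 94, 96, 83, 68, 70, 76, 79, 81, 85, 84, 85, 85, 85, 86, 85, 80, 73, 64, 139, 177, 182, 180, 182, 141, 91, 94, 95, 95]
(365, 45) [0.4694 0.0741 0.111 ]
(354, 378) [ 0.4658 -0.1998  0.111 ]
(613, 45) [0.6412 0.0709 0.111 ]
(319, 175) [ 0.4359 -0.0112  0.14  ]
(318.5, 210) [ 0.4352 -0.0356  0.14  ]
(318.5, 245) [ 0.4348 -0.0615  0.14  ]
(320, 325) [ 0.435  -0.1272  0.14  ]
(312, 152) [0.4314 0.0042 0.14  ]
(314, 330) [ 0.4302 -0.1315  0.14  ]
```

View pics/c3.png

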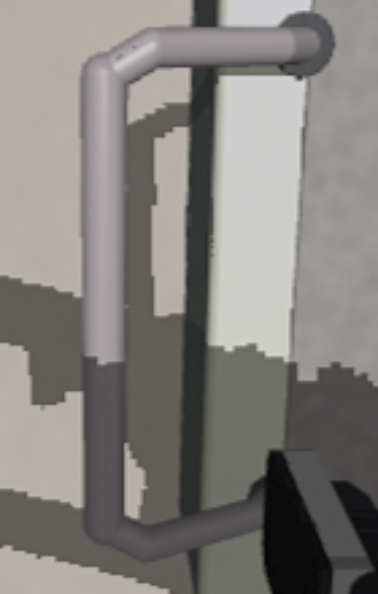

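Call:
apply_moves(commands=[[[-0.005,0.002,0.12,0,0,0,0.3],[-0.005,0.002,0.236,0,0,0,0.3],[-0.005,0.002,0.236,0,0,0,0.3],[-0.005,0.002,0.236,0,0,0,-1],[-0.005,0.002,0.236,0,0,0,-1]]], force=40)

```text
time_s: 1.95
tool_pos: [0.4363, -0.0651, 0.1254]
tcp_rot: [0.715, 0.699, 0.002, 0.002]
contact_force: [0.3, 0.4, 0.4]
grip_width: 0.0198
```

Call:
apply_moves(commands=[[[0,0,0,0,0,0,-1],[0,0,0,0,0,0,-1]]])

```text
time_s: 2.2
tool_pos: [0.4357, -0.0651, 0.1268]
tcp_rot: [0.715, 0.7, 0.002, 0.002]
contact_force: [-4.8, 0.1, -0.3]
grip_width: 0.0105
```

Run:
```python
from workcell import manip,cams
from h import *
d=cap(cams,'wrist','w2')
rel(manip.observe(),[0.4325,-0.064,0.122],Rdown(-0.024))
```

```text
t 2.25 pos [ 0.4356 -0.0651  0.1265] F [-5.3  0.8 -0.8] g 0.0104 q [-0.28 -0.12  1.78  0.    1.47 -0.26]
dist 0.0056 deg 0.3 row [0.0021, -0.0064, 0.0089, 0.0017, 0.0001, 0.0009]
```

View pics/w2.png

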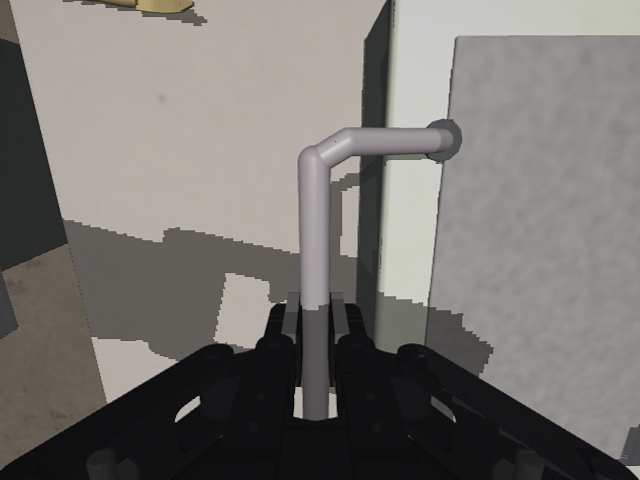

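Run:
```python
import numpy as np
f=np.arctan2(40,205);r=.2089
def b(a): return np.array([-r*np.cos(a+f), r*np.sin(a+f)])
for st in (0,30,60):
  for a in range(st+6,st+31,6):
    d=(b(np.radians(a))-b(np.radians(st)))/.5; print(st,a,d.round(3),'F',b(np.radians(a)).round(4))
```

```text
0 6 [0.011 0.042] F [-0.1997  0.0612]
0 12 [0.026 0.084] F [-0.1922  0.0818]
0 18 [0.045 0.123] F [-0.1826  0.1014]
0 24 [0.068 0.16 ] F [-0.171   0.1199]
0 30 [0.095 0.194] F [-0.1576  0.1372]
30 36 [0.03  0.031] F [-0.1424  0.1529]
30 42 [0.064 0.06 ] F [-0.1256  0.1669]
30 48 [0.1   0.084] F [-0.1075  0.1791]
30 54 [0.139 0.104] F [-0.0881  0.1894]
30 60 [0.179 0.121] F [-0.0679  0.1976]
60 66 [0.042 0.012] F [-0.0468  0.2036]
60 72 [0.085 0.02 ] F [-0.0253  0.2074]
60 78 [0.129 0.023] F [-0.0035  0.2089]
60 84 [0.172 0.021] F [0.0184 0.2081]
60 90 [0.216 0.015] F [0.04  0.205]
```

Call:
apply_moves(commands=[[[0,0.011,-0.042,0,0,0,-1],[0,0.026,-0.084,0,0,0,-1],[0,0.045,-0.123,0,0,0,-1],[0,0.068,-0.16,0,0,0,-1],[0,0.095,-0.194,0,0,0,-1]]])

```text
time_s: 2.88
tool_pos: [0.482, -0.0659, 0.225]
tcp_rot: [0.715, 0.7, 0.001, 0.001]
contact_force: [-2.5, 1.2, -1.5]
grip_width: 0.0102
```

Run:
```python
from workcell import manip,cams
from h import *
d=cap(cams,'wrist','w3')
rel(manip.observe(),[0.6405-.1576,-0.0661,0.1+.1372-.014],Rdown(-0.02))
```

```text
t 2.925 pos [ 0.4843 -0.0659  0.2277] F [-4.2  3.   3.3] g 0.0101 q [-0.25 -0.06  1.52  0.    1.67 -0.23]
dist 0.0047 deg 0.5 row [-0.0004, -0.0029, 0.009, 0.0029, 0.0001, -0.0002]
```

View pics/w3.png

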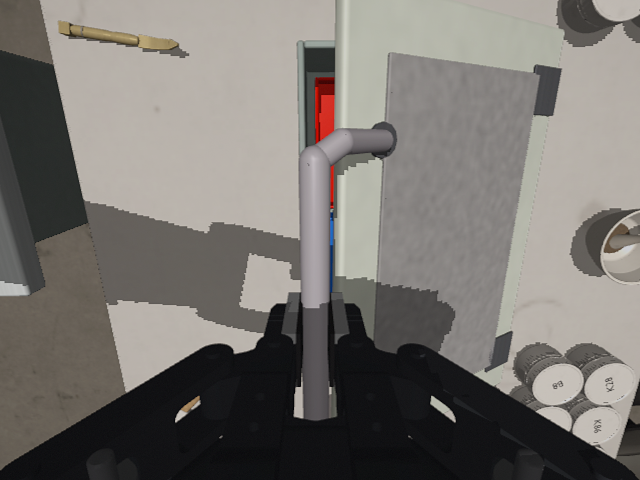

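Lid is lifting (bar still between the pads at (315,300)); red tray is on the +y side, blue on the −y side.

Call:
apply_moves(commands=[[[0,0.028,-0.026,0,0,0,-1],[0,0.062,-0.054,0,0,0,-1],[0,0.098,-0.078,0,0,0,-1],[0,0.137,-0.098,0,0,0,-1],[0,0.177,-0.114,0,0,0,-1]]])

```text
time_s: 3.55
tool_pos: [0.5725, -0.0674, 0.2888]
tcp_rot: [0.714, 0.7, 0.004, 0.004]
contact_force: [-3.6, 2.0, 3.8]
grip_width: 0.0105
```

Run:
```python
from workcell import manip,cams
from h import *
rel(manip.observe(),[0.6405+.03,-0.0661,0.1+.207-.014],Rdown(-0.02))
```

```text
t 3.55 pos [ 0.5725 -0.0674  0.2888] F [-3.6  2.   3.8] g 0.0105 q [-0.22  0.13  1.21  0.    1.79 -0.2 ]
dist 0.0981 deg 0.7 row [0.0066, 0.196, -0.006, 0.0038, 0.0002, -0.0001]
```

Call:
apply_moves(commands=[[[0,0.042,-0.006,0,0,0,-1],[0,0.084,-0.013,0,0,0,-1],[0,0.128,-0.015,0,0,0,-1],[0,0.17,-0.013,0,0,0,-1],[0,0.195,-0.008,0,0,0,-1]]])

```text
time_s: 4.18
tool_pos: [0.6722, -0.069, 0.297]
tcp_rot: [0.714, 0.7, 0.007, 0.007]
contact_force: [0.8, 1.3, 7.6]
grip_width: 0.0104
```

Run:
```python
from workcell import manip,cams
from h import *
d=cap(cams,'wrist','w4');cap(cams,'scene','s4')
rel(manip.observe(),[0.6405+.03,-0.0661,0.1+.207-.014],Rdown(-0.02))
```

```text
t 4.275 pos [ 0.673  -0.0691  0.2967] F [2.6 1.8 3.4] g 0.0105 q [-0.19  0.36  0.91  0.    1.85 -0.17]
dist 0.0053 deg 1.2 row [0.0058, -0.0052, 0.0072, 0.0067, 0.0002, 0.0003]
```

View pics/s4.png

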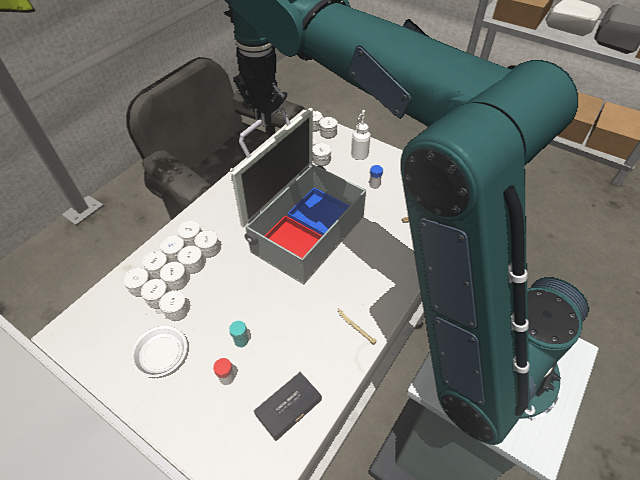

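View pics/w4.png

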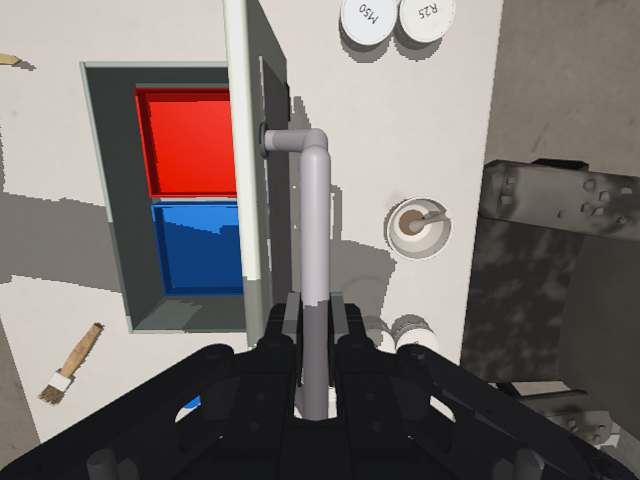

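Lid is upright, with the bar pinched at x≈0.673. I'll release and withdraw upward.

Call:
apply_moves(commands=[[[0,0,0,0,0,0,0.3],[0,0,0,0,0,0,0.3],[0,0,-0.08,0,0,0,0.3],[0,0,-0.16,0,0,0,0.3],[0,0,-0.16,0,0,0,0.3]]])

```text
time_s: 4.9
tool_pos: [0.6717, -0.0693, 0.382]
tcp_rot: [0.714, 0.7, 0.01, 0.012]
contact_force: [-0.6, 0.1, 0.6]
grip_width: 0.0552
```

Run:
```python
from workcell import manip,cams
from h import *
d=cap(cams,'wrist','w5');cap(cams,'scene','s5');cap(cams,'top','t5')
rel(manip.observe(),[0.468,0.349,0.2],Rdown(0.6))
for n in ('s5','t5'):
    d=pickle.load(open('pics/%s.pkl'%n,'rb')); h=cv2.cvtColor(d['image'],cv2.COLOR_RGB2HSV)
    for c,rs in (('r',[(0,6),(174,180)]),('b',[(105,125)])):
        m=np.zeros(h.shape[:2],np.uint8)
        for a,b in rs: m|=cv2.inRange(h,(a,130,50),(b,255,255))
        k,l,st,ce=cv2.connectedComponentsWithStats(m)
        for i in range(1,k):
            if st[i,4]>25: print(n,c,st[i],ce[i].round(1), onz(d,*ce[i],0.06).round(4))
```

```text
t 5.05 pos [ 0.6711 -0.0691  0.3754] F [ 0.2  0.2 -0.8] g 0.0553 q [-0.19  0.4   0.71  0.    2.02 -0.17]
dist 0.4968 deg 35.5 row [0.8285, -0.4289, 0.3421, 0.0059, 0.0021, -0.1971]
s5 r [ 265  216   57   42 1222] [293.3 236. ] [0.5493 0.0045 0.06  ]
s5 r [214 358  17  19 232] [221.9 366.2] [0.467 0.35  0.06 ]
s5 b [371 165  12  13 122] [376.1 170.9] [ 0.4995 -0.3094  0.06  ]
s5 b [ 287  188   59   47 1251] [316.2 212.1] [ 0.5479 -0.0911  0.06  ]
t5 r [300 186  10  34 171] [303.6 198.4] [0.5812 0.0485 0.06  ]
t5 r [203 227  12  12 102] [208.4 232.6] [0.4677 0.3483 0.06  ]
t5 b [350 188  27  43 990] [363.7 209.5] [ 0.5465 -0.1432  0.06  ]
t5 b [413 218  12  12  99] [418.2 223.5] [ 0.5028 -0.3151  0.06  ]
```

View pics/s5.png

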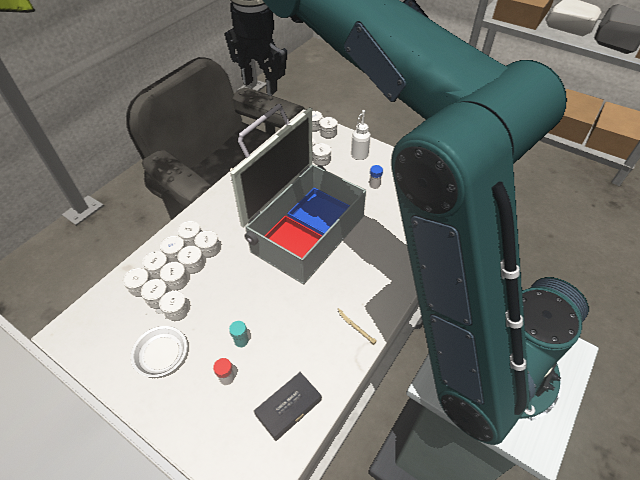

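View pics/t5.png

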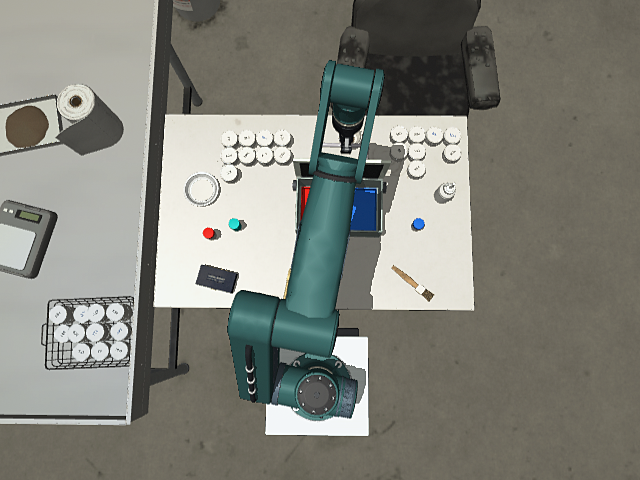

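View pics/w5.png

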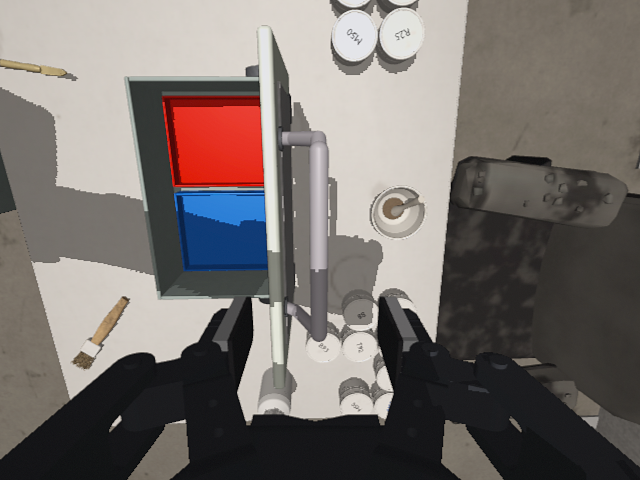

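The lid stands open by itself, seen upright in scene and wrist views. Red tray is at +y, blue at −y, and the jars are unmoved. Next is the red jar.

Run:
```python
from workcell import manip
from h import *
rel(manip.observe(),[0.468,0.349,0.375],Rdown(-0.02))
rel(manip.observe(),[0.468,0.349,0.2],Rdown(-0.02))
```

```text
t 5.05 pos [ 0.6711 -0.0691  0.3754] F [ 0.2  0.2 -0.8] g 0.0553 q [-0.19  0.4   0.71  0.    2.02 -0.17]
dist 0.4648 deg 1.1 row [0.8283, -0.4221, -0.0078, 0.0062, 0.0002, 0.0002]
t 5.05 pos [ 0.6711 -0.0691  0.3754] F [ 0.2  0.2 -0.8] g 0.0553 q [-0.19  0.4   0.71  0.    2.02 -0.17]
dist 0.4968 deg 1.1 row [0.8285, -0.4289, 0.3421, 0.0062, 0.0002, 0.0002]
```

Call:
apply_moves(commands=[[[0.828,-0.422,-0.008,0.006,0,0,0.3],[0.828,-0.422,-0.008,0.006,0,0,0.3],[0.828,-0.422,-0.008,0.006,0,0,0.3],[0.828,-0.422,-0.008,0.006,0,0,0.3],[0.828,-0.425,0.2,0.006,0,0,0.3]]])

```text
time_s: 5.68
tool_pos: [0.5365, 0.2083, 0.3487]
tcp_rot: [0.714, 0.7, 0.001, 0.001]
contact_force: [1.0, -0.0, 0.0]
grip_width: 0.0553
```

Run:
```python
from workcell import manip
from h import *
rel(manip.observe(),[0.468,0.348,0.17],Rdown(-0.02))
```

```text
t 5.675 pos [0.5365 0.2083 0.3487] F [ 1. -0.  0.] g 0.0553 q [ 0.27  0.15  1.07 -0.    1.92  0.29]
dist 0.2369 deg 0.2 row [0.2767, -0.1433, 0.357, 0.0009, -0.0001, 0.0004]
```

Call:
apply_moves(commands=[[[0.277,-0.143,0.357,0,0,0,0.3],[0.277,-0.143,0.357,0,0,0,0.3],[0.277,-0.143,0.357,0,0,0,0.3],[0.277,-0.143,0.357,0,0,0,0.3],[0.277,-0.143,0.357,0,0,0,0.3]]])

```text
time_s: 6.3
tool_pos: [0.4637, 0.3479, 0.1631]
tcp_rot: [0.712, 0.702, -0.005, -0.001]
contact_force: [0.2, 0.1, 0.4]
grip_width: 0.0556
```

Run:
```python
from workcell import manip,cams
from h import *
d=cap(cams,'wrist','w6')
h=cv2.cvtColor(d['image'],cv2.COLOR_RGB2HSV)
m=cv2.inRange(h,(0,130,50),(6,255,255))|cv2.inRange(h,(174,130,50),(180,255,255))
k,l,st,ce=cv2.connectedComponentsWithStats(m)
for i in range(1,k):
    if st[i,4]>100:print(st[i],ce[i])
rel(manip.observe(),[0.468,0.348,0.030],Rdown(-0.02))
print(proj(d,[.468,.348,.062]))
```

```text
[ 300  213   48   51 1874] [323.0624333  238.62593383]
t 6.35 pos [0.466  0.3475 0.1663] F [ 0.3 -0.4  0.5] g 0.0556 q [ 0.54  0.18  1.39 -0.    1.57  0.56]
dist 0.1364 deg 0.3 row [0.0021, 0.0048, 0.2727, -0.0009, 0.0013, 0.001]
(np.float64(323.1934397223992), np.float64(241.38521295705337))
```

View pics/w6.png

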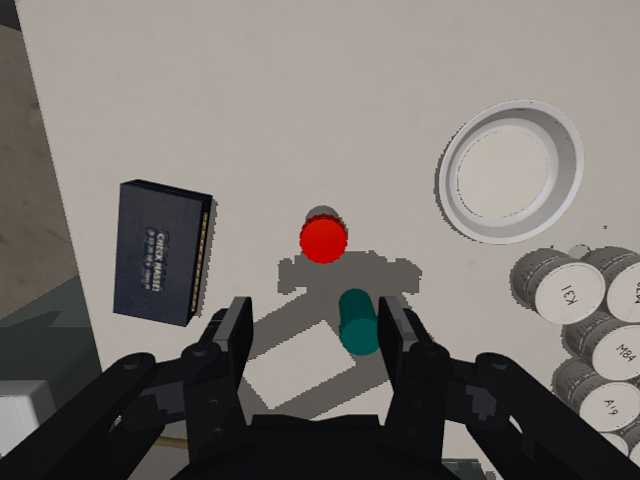

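The red cap sits at (323,240), within 2 px of the prediction. The turquoise jar at (360,330) is clear of the finger footprint. Going down.

Call:
apply_moves(commands=[[[0.002,0.005,0.12,0,0.001,0.001,0.3],[0.002,0.005,0.24,0,0.001,0.001,0.3],[0.002,0.005,0.272,0,0.001,0.001,0.3],[0.002,0.005,0.272,0,0.001,0.001,0.3],[0.002,0.005,0.272,0,0.001,0.001,-0.3]]], force=25)

```text
time_s: 6.98
tool_pos: [0.4707, 0.349, 0.0341]
tcp_rot: [0.714, 0.7, 0.002, 0.0]
contact_force: [0.7, -0.6, 1.5]
grip_width: 0.0385
```

Call:
apply_moves(commands=[[[0,0,0,0,0,0,-0.5],[0,0,0,0,0,0,-0.5],[0,0,0,0,0,0,-0.5]]])

```text
time_s: 7.35
tool_pos: [0.4709, 0.3493, 0.0348]
tcp_rot: [0.714, 0.7, 0.003, 0.0]
contact_force: [-0.8, 0.5, -1.5]
grip_width: 0.0343
```

Run:
```python
from workcell import manip,cams
from h import *
d=cap(cams,'wrist','w7')
rel(manip.observe(),[0.468,0.348,0.030],Rdown(-0.02))
```

```text
t 7.4 pos [0.4708 0.3491 0.0345] F [-0.4 -0.5  0.1] g 0.0345 q [0.54 0.28 1.55 0.   1.31 0.56]
dist 0.0054 deg 0.3 row [-0.0024, -0.0055, 0.0089, 0.0011, -0.0009, -0.0001]
```

View pics/w7.png

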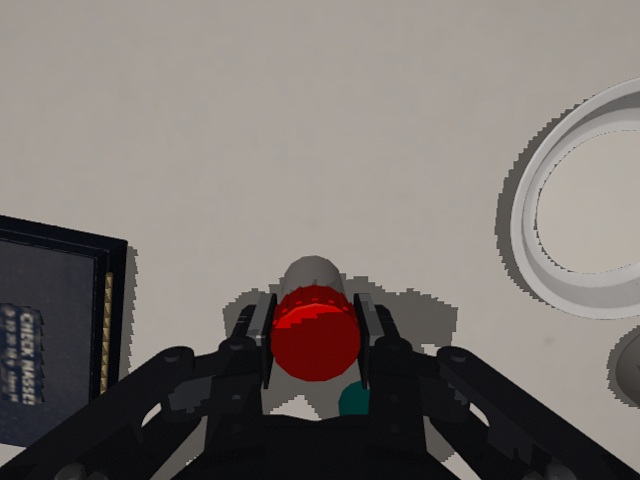

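Gripped on the cap (34.4 mm wide, cap centred at (315,335)). Lift now.

Call:
apply_moves(commands=[[[0,0,-0.12,0,0,0,-0.5],[0,0,-0.24,0,0,0,-0.5],[0,0,-0.36,0,0,0,-0.5],[0.15,0.03,-0.4,0,0,0,-0.5],[0.27,0.055,-0.4,0,0,0,-0.5]]])

```text
time_s: 8.02
tool_pos: [0.4982, 0.4698, 0.2381]
tcp_rot: [0.715, 0.699, 0.005, 0.001]
contact_force: [1.0, -0.1, -0.9]
grip_width: 0.0341
```

Run:
```python
from workcell import manip,cams
from h import *
rel(manip.observe(),[0.540,0.0,0.22],Rdown(-0.02))
```

```text
t 8.025 pos [0.4982 0.4698 0.2381] F [ 1.  -0.1 -0.9] g 0.0341 q [ 0.67  0.39  1.   -0.    1.75  0.7 ]
dist 0.472 deg 0.6 row [-0.9377, 0.1039, 0.0308, 0.0027, -0.0022, -0.0007]
```

I had the sign of tool x wrong, so the arm went to +y. It was high and hit nothing. Now toward the box.

Call:
apply_moves(commands=[[[-0.938,0.104,0.02,0,0,0,-0.5],[-0.938,0.104,0.02,0,0,0,-0.5],[-0.938,0.104,0.02,0,0,0,-0.5],[-0.938,0.104,0.02,0,0,0,-0.5],[-0.938,0.104,0.02,0,0,0,-0.5]]])

```text
time_s: 8.65
tool_pos: [0.5253, 0.1555, 0.2281]
tcp_rot: [0.715, 0.699, 0.005, 0.001]
contact_force: [0.1, -1.1, -0.8]
grip_width: 0.0342
```

Run:
```python
from workcell import manip,cams
from h import *
rel(manip.observe(),[0.540,0.0,0.22],Rdown(-0.02))
```

```text
t 8.65 pos [0.5253 0.1555 0.2281] F [ 0.1 -1.1 -0.8] g 0.0342 q [0.18 0.08 1.39 0.   1.67 0.2 ]
dist 0.1564 deg 0.6 row [-0.3104, 0.036, 0.0144, 0.0027, -0.0021, -0.0005]
```

Call:
apply_moves(commands=[[[-0.31,0.036,0.014,0.003,-0.002,0,-0.5],[-0.31,0.036,0.014,0.003,-0.002,0,-0.5],[-0.31,0.036,0.014,0.003,-0.002,0,-0.5],[-0.31,0.036,0.014,0.003,-0.002,0,-0.5]]])

```text
time_s: 9.15
tool_pos: [0.5398, -0.0022, 0.2196]
tcp_rot: [0.716, 0.698, -0.001, -0.001]
contact_force: [-0.2, 1.0, -0.7]
grip_width: 0.0342
```

Run:
```python
from workcell import manip,cams
from h import *
d=cap(cams,'wrist','w8');d=cap(cams,'scene','s8')
rel(manip.observe(),[0.540,0.0,0.047],Rdown(-0.02))
```

```text
t 9.25 pos [5.399e-01 3.000e-04 2.200e-01] F [-0.7 -0.5 -0.4] g 0.0342 q [-0.1   0.07  1.41  0.    1.66 -0.08]
dist 0.173 deg 0.2 row [-0.001, 0.0008, 0.346, -0.0004, -0.0003, -0.0007]
```

View pics/w8.png

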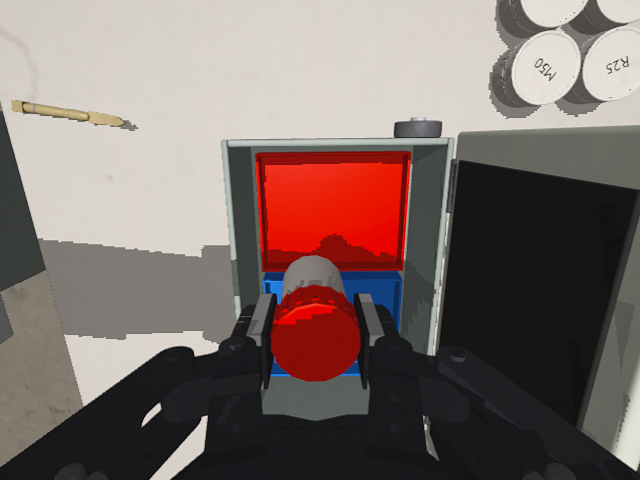

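View pics/s8.png

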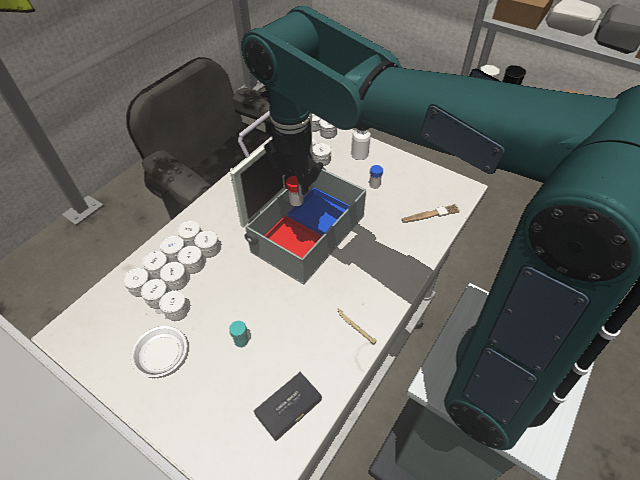

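Run:
```python
from h import *
d=pickle.load(open('pics/w8.pkl','rb'))
for p in [(257,153),(411,152),(262,270),(405,270)]: print(p,onz(d,*p,.033).round(4))
for p in [(222,140),(453,138)]: print('rim',onz(d,*p,.1).round(4))
```

```text
(257, 153) [0.4871 0.0588 0.033 ]
(411, 152) [0.628 0.056 0.033]
(262, 270) [ 0.4835 -0.056   0.033 ]
(405, 270) [ 0.6284 -0.0597  0.033 ]
rim [0.4735 0.0712 0.1   ]
rim [0.64   0.0682 0.1   ]
```

Call:
apply_moves(commands=[[[0,0.01,0.1,0,0,0,-0.5],[0,0.01,0.2,0,0,0,-0.5],[0,0.01,0.28,0,0,0,-0.5],[0,0.01,0.33,0,0,0,-0.5],[0,0.01,0.335,0,0,0,-0.5]]])

```text
time_s: 9.88
tool_pos: [0.5427, 0.0021, 0.0501]
tcp_rot: [0.714, 0.7, -0.002, -0.003]
contact_force: [-0.2, 0.4, -0.2]
grip_width: 0.0344
```

Run:
```python
from workcell import manip,cams
from h import *
rel(manip.observe(),[0.545,0.0,0.0465],Rdown(-0.02))
```

```text
t 9.875 pos [0.5427 0.0021 0.0501] F [-0.2  0.4 -0.2] g 0.0344 q [-0.1   0.18  1.63  0.    1.33 -0.08]
dist 0.0048 deg 0.4 row [-0.0042, 0.0047, 0.0072, -0.0022, -0.0006, 0.0]
```

Call:
apply_moves(commands=[[[-0.004,0.004,0.005,-0.002,0,0,-0.5],[-0.004,0.004,0.009,-0.002,0,0,-0.5],[-0.004,0.004,0.009,-0.002,0,0,-0.5]]])

```text
time_s: 10.25
tool_pos: [0.5452, 0.0001, 0.0466]
tcp_rot: [0.714, 0.7, 0.001, -0.0]
contact_force: [-0.4, 0.2, -0.5]
grip_width: 0.0343
```

Run:
```python
from workcell import manip,cams
from h import *
d=cap(cams,'wrist','w9');
rel(manip.observe(),[0.545,0.0,0.0465],Rdown(-0.02))
```

```text
t 10.3 pos [5.452e-01 1.000e-04 4.650e-02] F [ 0.5 -0.3 -0.8] g 0.0344 q [-0.1   0.19  1.64  0.    1.32 -0.09]
dist 0.0002 deg 0.1 row [-0.0002, -0.0004, 0.0001, 0.0004, -0.0005, 0.0]
```

View pics/w9.png

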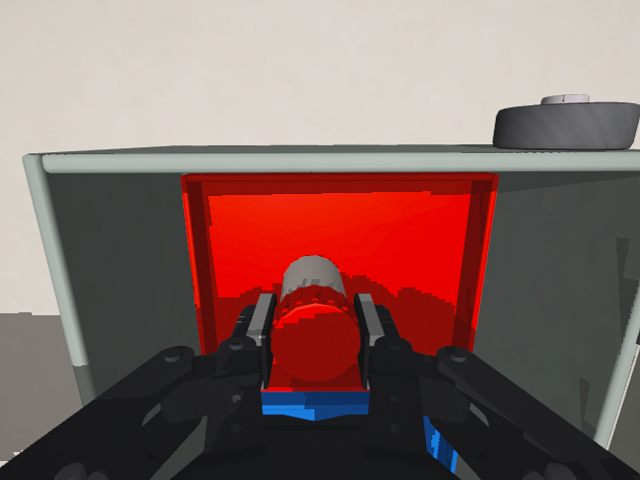

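Call:
apply_moves(commands=[[[0,0,0.003,0,0,0,-0.5],[0,0,0.003,0,0,0,-0.5]]])

```text
time_s: 10.55
tool_pos: [0.5453, -0.0, 0.0452]
tcp_rot: [0.714, 0.7, 0.001, -0.0]
contact_force: [-0.7, 0.8, -0.6]
grip_width: 0.0344
```

Call:
apply_moves(commands=[[[0,0,0.002,0,0,0,-0.5],[0,0,0.002,0,0,0,-0.5]]])

```text
time_s: 10.8
tool_pos: [0.5452, -0.0001, 0.0441]
tcp_rot: [0.714, 0.7, 0.001, -0.0]
contact_force: [0.1, -0.7, -0.9]
grip_width: 0.0338
```

Call:
apply_moves(commands=[[[0,0,0.003,0,0,0,-0.5],[0,0,0.003,0,0,0,-0.5]]])

```text
time_s: 11.05
tool_pos: [0.5452, -0.0, 0.0425]
tcp_rot: [0.714, 0.7, 0.001, -0.0]
contact_force: [0.5, 0.7, -0.9]
grip_width: 0.0343
```

Call:
apply_moves(commands=[[[0,0,0.003,0,0,0,-0.5],[0,0,0.003,0,0,0,-0.5]]])

```text
time_s: 11.3
tool_pos: [0.5454, -0.0001, 0.0423]
tcp_rot: [0.714, 0.7, 0.001, 0.0]
contact_force: [-2.9, -1.0, 4.8]
grip_width: 0.0346
```

Call:
apply_moves(commands=[[[0,0,0.003,0,0,0,-0.5],[0,0,0.003,0,0,0,-0.5]]])

```text
time_s: 11.55
tool_pos: [0.5454, -0.0001, 0.0423]
tcp_rot: [0.714, 0.7, 0.001, 0.0]
contact_force: [-3.7, -0.2, 6.2]
grip_width: 0.0343
```

Run:
```python
from workcell import manip,cams
from h import *
d=cap(cams,'wrist','w10');
a=np.hstack([pickle.load(open('pics/%s.pkl'%n,'rb'))['image'][160:420,180:500] for n in ('w9','w10')]); cv2.imwrite('pics/c10.png',a[:,:,::-1])
rel(manip.observe(),[0.545,0.0,0.0465],Rdown(-0.02))
```

```text
t 11.6 pos [ 5.454e-01 -1.000e-04  4.230e-02] F [-3.   0.1  6. ] g 0.0343 q [-0.11  0.19  1.64  0.    1.31 -0.09]
dist 0.0042 deg 0.1 row [0.0002, -0.0008, -0.0084, 0.0006, -0.0005, 0.0]
```

View pics/c10.png

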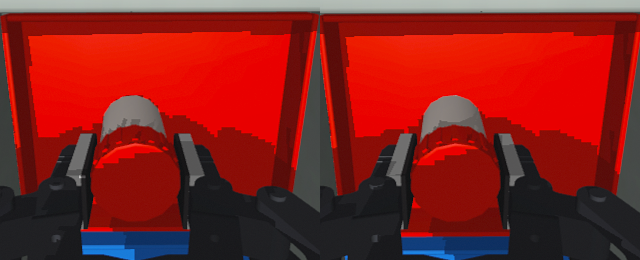

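Contact felt at z=0.0423 (6 N up), so the jar is on the tray floor. Release and rise.

Call:
apply_moves(commands=[[[0,0,0,0,0,0,0.3],[0,0,0,0,0,0,0.3],[0,0,-0.1,0,0,0,0.3],[0,0,-0.22,0,0,0,0.3],[0,0,-0.34,0,0,0,0.3]]])

```text
time_s: 12.22
tool_pos: [0.5447, -0.0003, 0.2135]
tcp_rot: [0.714, 0.7, 0.001, -0.0]
contact_force: [1.6, -0.3, -0.5]
grip_width: 0.0557
```

Run:
```python
from workcell import manip,cams
from h import *
d=cap(cams,'wrist','w11');
rel(manip.observe(),[0.503,-0.315,0.2],Rdown(-0.02))
```

```text
t 12.275 pos [ 0.5487 -0.0007  0.2242] F [ 2.5 -0.2  6.8] g 0.0556 q [-0.11  0.07  1.4   0.    1.65 -0.09]
dist 0.3185 deg 1.1 row [-0.6303, -0.0797, 0.047, 0.0058, -0.0, 0.0]
```

View pics/w11.png

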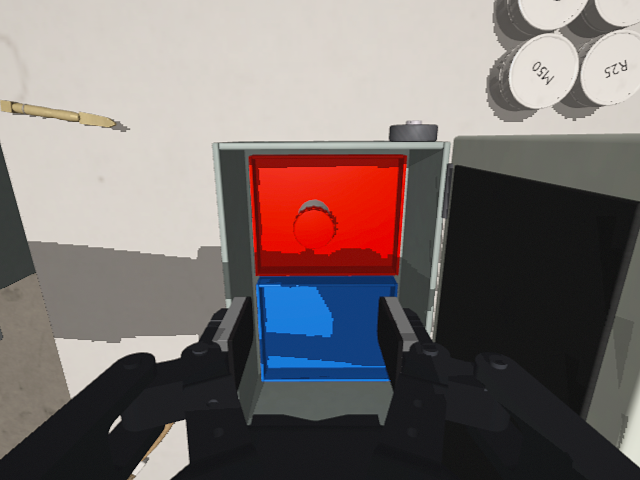

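The red jar stands upright in the red tray (cap at (316,227)). On to the blue one; first locate the bottle nearby.

Run:
```python
from workcell import manip,cams
from h import *
T=pickle.load(open('pics/t5.pkl','rb'))
print('bottle base side approx',onz(T,441,200,0).round(3),'top',onz(T,450,183,.158).round(3))
S=pickle.load(open('pics/s5.pkl','rb')); print(onz(S,361,158,0).round(3))
rel(manip.observe(),[0.503,-0.315,0.2],Rdown(-0.02))
```

```text
bottle base side approx [ 0.594 -0.403  0.   ] top [ 0.609 -0.395  0.158]
[ 0.594 -0.392  0.   ]
t 12.275 pos [ 0.5487 -0.0007  0.2242] F [ 2.5 -0.2  6.8] g 0.0556 q [-0.11  0.07  1.4   0.    1.65 -0.09]
dist 0.3185 deg 1.1 row [-0.6303, -0.0797, 0.047, 0.0058, -0.0, 0.0]
```

Call:
apply_moves(commands=[[[-0.63,-0.08,0.03,0.006,0,0,0.3],[-0.63,-0.08,0.03,0.006,0,0,0.3],[-0.63,-0.08,0.03,0.006,0,0,0.3],[-0.63,-0.08,0.03,0.006,0,0,0.3],[-0.63,-0.08,0.06,0.006,0,0,0.3]]])

```text
time_s: 12.9
tool_pos: [0.504, -0.3109, 0.1958]
tcp_rot: [0.714, 0.7, 0.0, 0.001]
contact_force: [1.1, 0.6, 0.7]
grip_width: 0.0556
```

Run:
```python
from workcell import manip,cams
from h import *
rel(manip.observe(),[0.503,-0.3155,0.17],Rdown(-0.02))
```

```text
t 12.9 pos [ 0.504  -0.3109  0.1958] F [1.1 0.6 0.7] g 0.0556 q [-0.65  0.19  1.33 -0.    1.62 -0.63]
dist 0.0263 deg 0.2 row [-0.0092, -0.0019, 0.0517, 0.0007, 0.0006, 0.0]
```

Call:
apply_moves(commands=[[[-0.009,-0.002,0.05,0,0,0,0.3],[-0.009,-0.002,0.05,0,0,0,0.3]]])

```text
time_s: 13.15
tool_pos: [0.5012, -0.3154, 0.1674]
tcp_rot: [0.715, 0.699, -0.0, -0.002]
contact_force: [0.4, 0.1, -0.2]
grip_width: 0.0551
```

Run:
```python
from workcell import manip,cams
from h import *
d=cap(cams,'wrist','w12')
h=cv2.cvtColor(d['image'],cv2.COLOR_RGB2HSV)
m=cv2.inRange(h,(105,130,50),(125,255,255))
k,l,st,ce=cv2.connectedComponentsWithStats(m)
for i in range(1,k):
    if st[i,4]>100:print(st[i],ce[i],onz(d,*ce[i],.06).round(4))
rel(manip.observe(),[0.503,-0.3155,0.030],Rdown(-0.02))
```

```text
[ 282    0  210   46 9288] [385.03875969  21.93981481] [ 0.5473 -0.1734  0.06  ]
[ 297  217   47   49 1782] [319.74803591 241.26655443] [ 0.5037 -0.3162  0.06  ]
t 13.2 pos [ 0.5023 -0.315   0.1693] F [-0.5  0.2  1.2] g 0.0554 q [-0.66  0.2   1.36  0.    1.58 -0.64]
dist 0.1393 deg 0.0 row [-0.0011, 0.0015, 0.2787, -0.0, -0.0002, -0.0002]
```

View pics/w12.png

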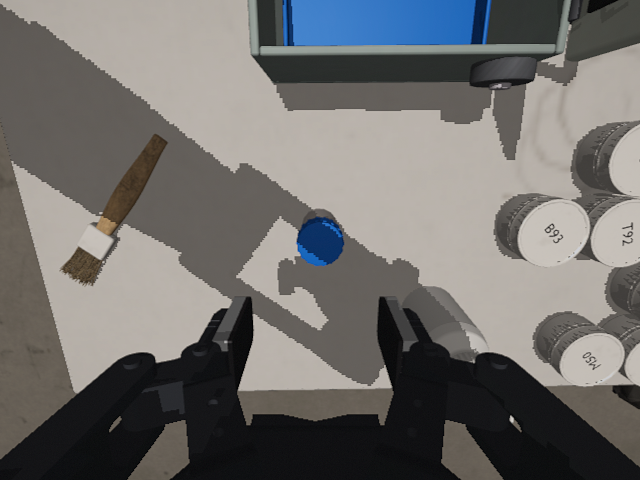

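Blue cap at (320,241), i.e. (0.503,−0.316). The bottle at (450,330) is clear of the right finger. Going down.

Call:
apply_moves(commands=[[[-0.001,0.002,0.12,0,0,0,0.3],[-0.001,0.002,0.24,0,0,0,0.3],[-0.001,0.002,0.278,0,0,0,0.3],[-0.001,0.002,0.278,0,0,0,0.3],[-0.001,0.002,0.278,0,0,0,-0.3]]], force=25)

```text
time_s: 13.82
tool_pos: [0.5055, -0.3167, 0.034]
tcp_rot: [0.714, 0.7, 0.001, 0.003]
contact_force: [-0.9, -0.5, 0.1]
grip_width: 0.0388
```

Call:
apply_moves(commands=[[[0,0,0,0,0,0,-0.5],[0,0,0,0,0,0,-0.5],[0,0,0,0,0,0,-0.5]]])

```text
time_s: 14.2
tool_pos: [0.5057, -0.3169, 0.0347]
tcp_rot: [0.714, 0.7, 0.001, 0.003]
contact_force: [-0.4, 0.6, -0.1]
grip_width: 0.0342
```

Run:
```python
from workcell import manip,cams
from h import *
d=cap(cams,'wrist','w13')
rel(manip.observe(),[0.503,-0.315,0.22],Rdown(-0.02))
```

```text
t 14.25 pos [ 0.5056 -0.3168  0.0344] F [ 0.6 -0.3  1. ] g 0.0344 q [-0.65  0.3   1.52  0.    1.31 -0.64]
dist 0.1857 deg 0.4 row [0.0022, -0.0032, -0.3713, 0.0017, 0.0011, -0.0]
```

View pics/w13.png

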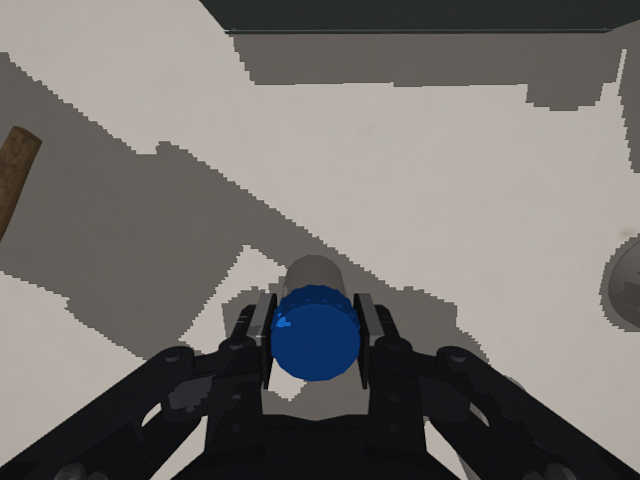

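Gripped. Lift, then +y (tool +x) to above the blue tray.

Call:
apply_moves(commands=[[[0,0,-0.12,0,0,0,-0.5],[0,0,-0.24,0,0,0,-0.5],[0,0,-0.36,0,0,0,-0.5],[0.12,0.03,-0.38,0,0,0,-0.5],[0.24,0.06,-0.38,0,0,0,-0.5]]])

```text
time_s: 14.88
tool_pos: [0.5378, -0.1965, 0.2265]
tcp_rot: [0.715, 0.699, 0.002, 0.005]
contact_force: [1.6, 0.6, -1.2]
grip_width: 0.0342
```

Run:
```python
from workcell import manip,cams
from h import *
rel(manip.observe(),[0.543,-0.127,0.21],Rdown(-0.02))
```

```text
t 14.875 pos [ 0.5378 -0.1965  0.2265] F [ 1.6  0.6 -1.2] g 0.0342 q [-0.45  0.13  1.33 -0.    1.67 -0.43]
dist 0.0716 deg 0.6 row [0.1393, 0.0069, 0.0323, 0.0031, 0.0016, -0.0008]
```

Call:
apply_moves(commands=[[[0.139,0.007,0.032,0.003,0.002,0,-0.5],[0.139,0.007,0.032,0.003,0.002,0,-0.5],[0.139,0.007,0.032,0.003,0.002,0,-0.5]]])

```text
time_s: 15.25
tool_pos: [0.5429, -0.1269, 0.2099]
tcp_rot: [0.715, 0.7, 0.0, -0.0]
contact_force: [0.5, -1.0, -0.5]
grip_width: 0.0338
```

Run:
```python
from workcell import manip,cams
from h import *
d=cap(cams,'wrist','w14'); cap(cams,'scene','s14')
rel(manip.observe(),[0.543,-0.127,0.044],Rdown(-0.02))
for p in [(0.555,-.127-.059,.033),(.48,-.127+.059,.033)]: print(proj(d,p))
```

```text
t 15.35 pos [ 0.543  -0.1285  0.2103] F [-0.6 -0.7 -0.3] g 0.0343 q [-0.33  0.11  1.39  0.    1.64 -0.31]
dist 0.1663 deg 0.2 row [0.0028, -0.0003, 0.3326, 0.0001, -0.0001, -0.0013]
(np.float64(329.3664969366064), np.float64(277.1153430961746))
(np.float64(243.9760765132736), np.float64(156.01746984348438))
```

View pics/w14.png

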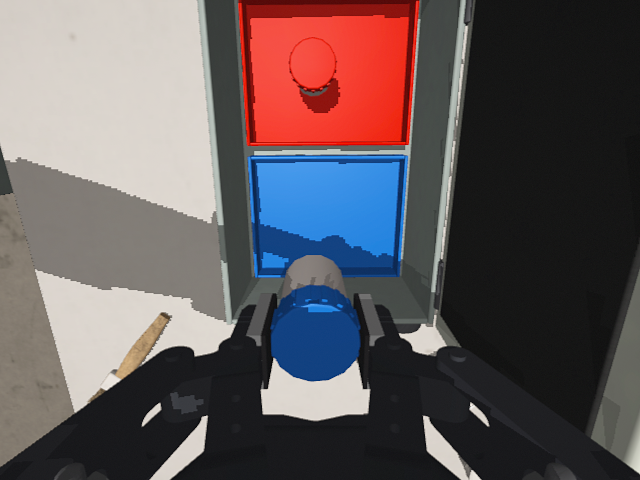

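View pics/s14.png

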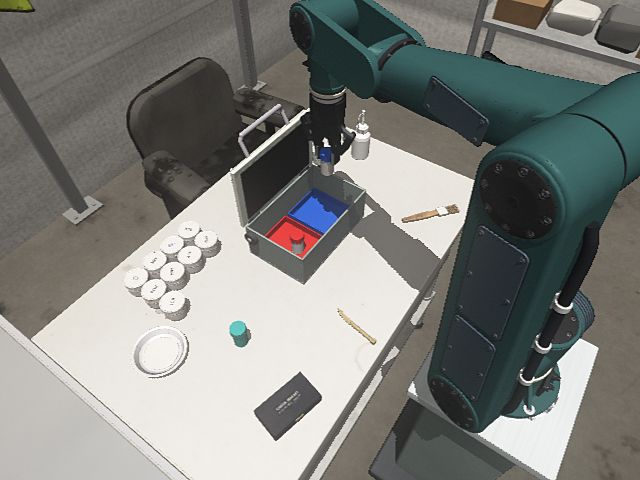

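The view matches: blue tray edges are at (244..408, 156) and (~329,277), as predicted, and the red jar is upright. Descend.

Call:
apply_moves(commands=[[[0.002,0,0.1,0,0,0,-0.5],[0.002,0,0.2,0,0,0,-0.5],[0.002,0,0.28,0,0,0,-0.5],[0.002,0,0.325,0,0,0,-0.5],[0.002,0,0.328,0,0,0,-0.5]]])

```text
time_s: 15.98
tool_pos: [0.5419, -0.1288, 0.0446]
tcp_rot: [0.716, 0.698, -0.001, -0.001]
contact_force: [-0.1, -0.4, -0.5]
grip_width: 0.0341
```

Call:
apply_moves(commands=[[[0,0,0,0,0,0,-0.5],[0,0,0.002,0,0,0,-0.5]]])

```text
time_s: 16.23
tool_pos: [0.5428, -0.1298, 0.0452]
tcp_rot: [0.717, 0.697, -0.0, -0.0]
contact_force: [-0.0, -0.5, -0.4]
grip_width: 0.0345
```

Run:
```python
from workcell import manip,cams
from h import *
rel(manip.observe(),[0.543,-0.127,0.0423],Rdown(-0.02))
```

```text
t 16.225 pos [ 0.5428 -0.1298  0.0452] F [-0.  -0.5 -0.4] g 0.0345 q [-0.34  0.22  1.61 -0.    1.32 -0.31]
dist 0.004 deg 0.4 row [0.0055, 0.0002, 0.0057, -0.0001, -0.0, -0.0024]
```

Call:
apply_moves(commands=[[[0.005,0,0.004,0,0,-0.002,-0.5],[0.005,0,0.006,0,0,-0.002,-0.5],[0.005,0,0.008,0,0,-0.002,-0.5]]])

```text
time_s: 16.6
tool_pos: [0.5432, -0.1273, 0.0423]
tcp_rot: [0.714, 0.7, 0.0, 0.0]
contact_force: [-2.9, 0.1, 6.5]
grip_width: 0.0338
```

Run:
```python
from workcell import manip,cams
from h import *
rel(manip.observe(),[0.543,-0.127,0.0423],Rdown(-0.02))
```

```text
t 16.6 pos [ 0.5432 -0.1273  0.0423] F [-2.9  0.1  6.5] g 0.0338 q [-0.33  0.22  1.61 -0.    1.31 -0.31]
dist 0.0004 deg 0.1 row [0.0005, -0.0005, -0.0, 0.0002, 0.0001, -0.0003]
```

Call:
apply_moves(commands=[[[0,0,0,0,0,0,0.3],[0,0,0,0,0,0,0.3],[0,0,-0.1,0,0,0,0.3],[0,0,-0.22,0,0,0,0.3],[0,0,-0.34,0,0,0,0.3]]])

```text
time_s: 17.23
tool_pos: [0.5428, -0.1271, 0.2136]
tcp_rot: [0.714, 0.7, -0.0, -0.0]
contact_force: [0.5, -1.3, 0.1]
grip_width: 0.0557
```

Run:
```python
from workcell import manip,cams
from h import *
d=cap(cams,'wrist','w15'); cap(cams,'scene','s15')
rel(manip.observe(),[0.543,-0.127,0.385],Rdown(-0.02))
```

```text
t 17.325 pos [ 0.5468 -0.1284  0.2218] F [ 0.5 -0.2  0.9] g 0.0556 q [-0.33  0.1   1.37 -0.    1.65 -0.31]
dist 0.1633 deg 1.0 row [0.0009, -0.0022, -0.3265, 0.0053, 0.0018, -0.0002]
```

View pics/w15.png

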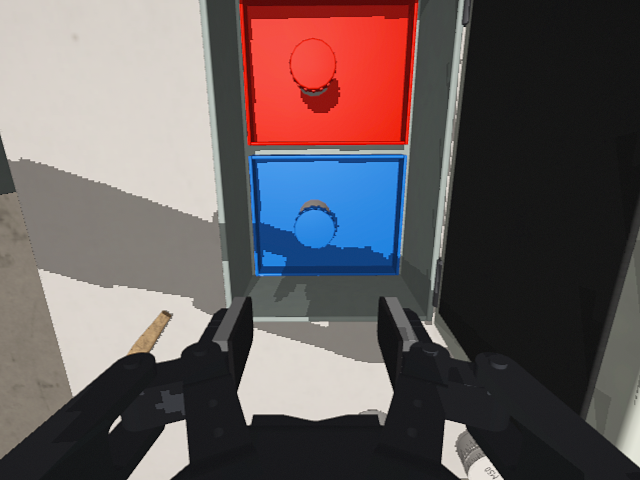

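View pics/s15.png

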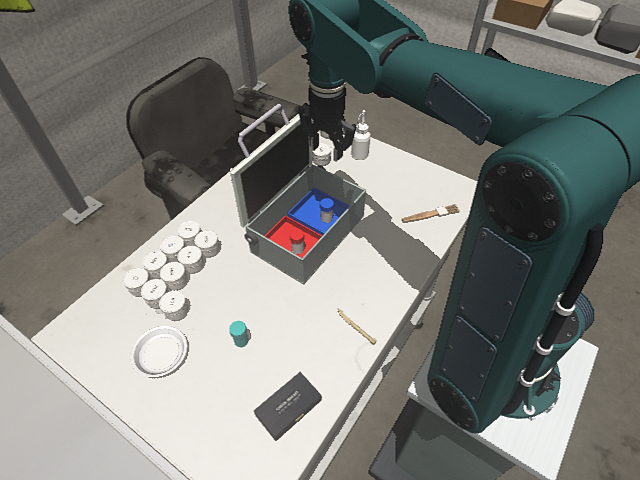

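Both jars stand upright in their own trays: red cap at wrist (313,62), blue cap at (315,228). Now rise and go above the bar.

Call:
apply_moves(commands=[[[0,0,-0.12,0.005,0.002,0,0.3],[0,0,-0.24,0.005,0.002,0,0.3],[0,0,-0.34,0.005,0.002,0,0.3],[0.06,0.13,-0.34,0.005,0.002,0,0.3],[0.12,0.26,-0.34,0.005,0.002,0,0.3]]])

```text
time_s: 17.95
tool_pos: [0.6597, -0.0774, 0.3952]
tcp_rot: [0.715, 0.699, 0.002, 0.002]
contact_force: [0.6, -0.1, 0.0]
grip_width: 0.0555
```

Call:
apply_moves(commands=[[[0,0,0,0,0,0,0.3],[0,0,0,0,0,0,0.3]]])

```text
time_s: 18.2
tool_pos: [0.6599, -0.0774, 0.3938]
tcp_rot: [0.715, 0.699, 0.001, 0.001]
contact_force: [-0.6, 0.5, 0.6]
grip_width: 0.0555
```

Run:
```python
from workcell import manip,cams
from h import *
d=cap(cams,'wrist','w16')
rel(manip.observe(),[0.6765,-0.069,0.385],Rdown(-0.02))
print(proj(d,[.6775,-.069+.063,.305]),proj(d,[.675,-.069-.063,.305]))
```

```text
t 18.25 pos [ 0.6591 -0.0777  0.3958] F [-0.8 -0.6  1.2] g 0.0557 q [-0.2   0.4   0.67  0.    2.07 -0.18]
dist 0.0222 deg 0.3 row [0.0181, 0.0342, 0.0217, 0.0017, 0.0002, -0.0009]
(np.float64(341.03883807311365), np.float64(140.22620826326332)) (np.float64(337.6872540988043), np.float64(316.9070073176047))
```

View pics/w16.png

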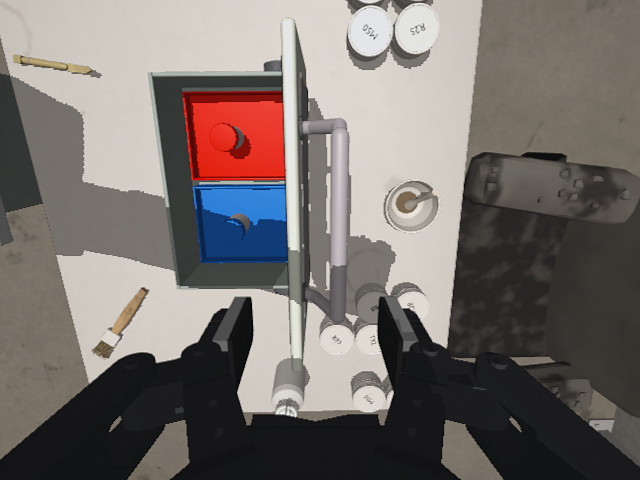

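Bar in view at u≈339 rows 122–316, matching the predicted x≈0.6765; mid y≈−0.065. Align, then descend.

Call:
apply_moves(commands=[[[0.022,0.034,0.02,0.002,0,0,0.3],[0.022,0.034,0.02,0.002,0,0,0.3],[0.022,0.034,0.02,0.002,0,0,0.3]]])

```text
time_s: 18.62
tool_pos: [0.6752, -0.0677, 0.3876]
tcp_rot: [0.715, 0.699, -0.0, 0.001]
contact_force: [0.4, 0.1, 0.7]
grip_width: 0.0556
```

Run:
```python
from workcell import manip,cams
from h import *
d=cap(cams,'wrist','w17')
rel(manip.observe(),[0.6765,-0.066,0.290],Rdown(-0.02))
g=cv2.cvtColor(d['image'],cv2.COLOR_RGB2GRAY).astype(int)
for v in (150,180,210,240,270): print(v,g[v,290:345].tolist())
print([proj(d,[.6765,y,.305]) for y in (-.02,-.1)])
```

```text
t 18.675 pos [ 0.6753 -0.0677  0.3877] F [0.1 0.3 0.6] g 0.0555 q [-0.18  0.44  0.63 -0.    2.07 -0.16]
dist 0.0977 deg 0.2 row [0.0038, 0.002, 0.1954, 0.0004, 0.0004, -0.0012]
150 [57, 56, 56, 55, 63, 104, 117, 114, 135, 129, 118, 120, 120, 120, 121, 120, 120, 125, 145, 162, 170, 174, 179, 187, 194, 205, 201, 189, 182, 178, 173, 166, 158, 144, 124, 198, 218, 215, 214, 214, 214, 214, 214, 214, 214, 214, 214, 214, 214, 214, 214, 214, 214, 214, 214]
180 [56, 57, 57, 56, 54, 78, 109, 113, 198, 222, 175, 113, 117, 118, 118, 118, 104, 119, 144, 159, 167, 173, 180, 186, 193, 200, 203, 197, 187, 180, 174, 167, 159, 148, 129, 105, 109, 117, 117, 118, 118, 118, 118, 118, 117, 118, 116, 116, 114, 108, 196, 217, 214, 213, 212]
210 [57, 57, 56, 57, 56, 53, 89, 113, 116, 114, 115, 117, 119, 118, 118, 118, 119, 113, 134, 154, 164, 171, 178, 184, 189, 193, 197, 193, 187, 181, 175, 167, 159, 148, 126, 141, 200, 214, 212, 212, 212, 212, 213, 217, 173, 113, 117, 118, 118, 119, 117, 111, 195, 216, 213]
240 [58, 57, 57, 57, 58, 56, 53, 103, 119, 118, 117, 117, 117, 118, 118, 118, 119, 112, 126, 147, 161, 169, 176, 181, 186, 189, 192, 190, 185, 181, 175, 167, 160, 149, 130, 106, 110, 118, 117, 117, 117, 117, 117, 118, 118, 117, 117, 117, 117, 118, 117, 118, 118, 118, 119]
270 [58, 57, 56, 58, 57, 58, 59, 47, 30, 100, 119, 117, 118, 117, 118, 117, 118, 119, 100, 84, 89, 93, 95, 98, 101, 103, 103, 103, 102, 100, 98, 97, 93, 90, 80, 131, 200, 215, 213, 207, 205, 159, 104, 108, 110, 111, 111, 108, 106, 103, 107, 113, 115, 117, 117]
[(np.float64(316.4000698807027), np.float64(179.31742661474715)), (np.float64(318.9646809476584), np.float64(293.32370176201584))]
```

View pics/w17.png

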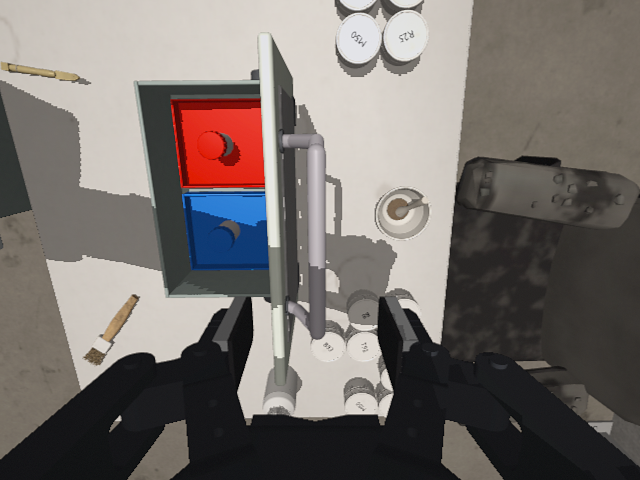

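Bar centre is at u=316, matching x≈0.676, and centred between the fingers. Descend and pinch.

Call:
apply_moves(commands=[[[0.004,0.001,0.1,0,0,0,0.3],[0.004,0.001,0.18,0,0,0,0.3],[0.004,0.001,0.194,0,0,0,0.3],[0.004,0.001,0.194,0,0,0,-1],[0.004,0.001,0.194,0,0,0,-1]]], force=40)

```text
time_s: 19.3
tool_pos: [0.6768, -0.0662, 0.2943]
tcp_rot: [0.716, 0.699, 0.002, 0.003]
contact_force: [0.2, 0.5, 0.1]
grip_width: 0.0198
```

Call:
apply_moves(commands=[[[0,0,0,0,0,0,-1],[0,0,0,0,0,0,-1],[0,0,0,0,0,0,-1]]])

```text
time_s: 19.68
tool_pos: [0.6768, -0.0662, 0.2949]
tcp_rot: [0.715, 0.699, 0.002, 0.003]
contact_force: [-1.5, -0.3, -1.0]
grip_width: 0.0105
```

Run:
```python
from workcell import manip,cams
from h import *
d=cap(cams,'wrist','w18')
rel(manip.observe(),[0.6765,-0.066,0.290],Rdown(-0.02))
```

```text
t 19.725 pos [ 0.6768 -0.0662  0.2949] F [-1.7 -0.4 -1.1] g 0.0101 q [-0.18  0.38  0.89 -0.    1.86 -0.16]
dist 0.0049 deg 0.5 row [0.0003, -0.0007, 0.0098, 0.0023, 0.0007, -0.0012]
```

View pics/w18.png

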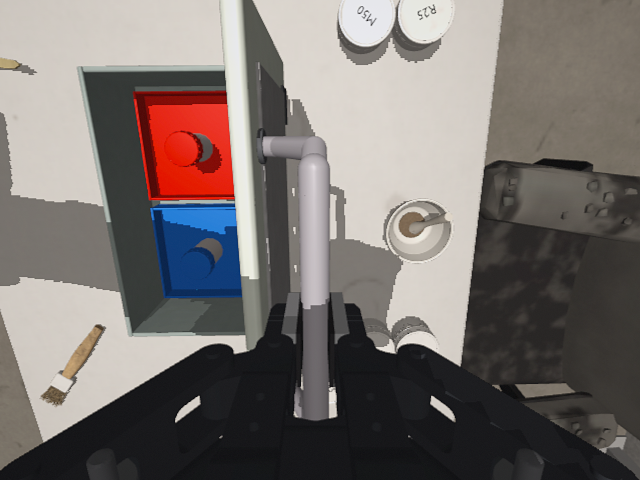

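Run:
```python
import numpy as np
f=np.arctan2(40,205);r=.2089
b=lambda a: np.array([-r*np.cos(a+f), r*np.sin(a+f)])
for a in (1.47,1.39,1.31,1.23,1.15,1.07,1.0,.95,.94): print(a,((b(a)-b(1.55))/.5).round(4), (b(a)+[.641,.1]).round(4))
```

```text
1.47 [-0.0331  0.0044] [0.6602 0.308 ]
1.39 [-0.0665  0.0061] [0.6435 0.3089]
1.31 [-0.0999  0.0052] [0.6268 0.3084]
1.23 [-0.1331  0.0016] [0.6102 0.3066]
1.15 [-0.1659 -0.0047] [0.5938 0.3035]
1.07 [-0.1982 -0.0135] [0.5777 0.2991]
1.0 [-0.2257 -0.0234] [0.5639 0.2941]
0.95 [-0.2449 -0.0315] [0.5543 0.29  ]
0.94 [-0.2487 -0.0333] [0.5524 0.2892]
```

Call:
apply_moves(commands=[[[0,-0.033,-0.004,0,0,0,-1],[0,-0.066,-0.006,0,0,0,-1],[0,-0.1,-0.005,0,0,0,-1],[0,-0.133,-0.002,0,0,0,-1],[0,-0.166,0.005,0,0,0,-1]]])

```text
time_s: 20.35
tool_pos: [0.5954, -0.0649, 0.2945]
tcp_rot: [0.716, 0.699, 0.004, 0.007]
contact_force: [0.8, -1.0, 5.5]
grip_width: 0.0103
```

Run:
```python
from workcell import manip,cams
from h import *
d=cap(cams,'wrist','w19')
rel(manip.observe(),[0.5543,-0.0635,0.29-.011],Rdown(-0.02))
```

```text
t 20.4 pos [ 0.593  -0.0648  0.2942] F [-1.4 -2.2  3.3] g 0.01 q [-0.2   0.18  1.14 -0.    1.81 -0.18]
dist 0.0416 deg 0.8 row [0.0008, -0.0778, 0.0294, 0.0038, 0.0014, -0.0014]
```

View pics/w19.png

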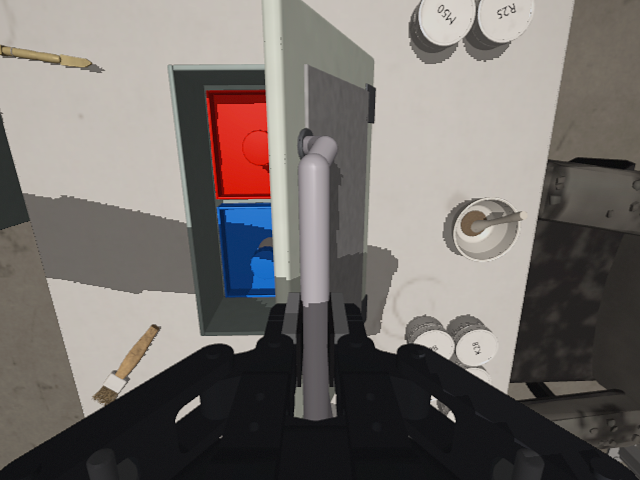

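Call:
apply_moves(commands=[[[0,-0.031,0.009,0,0,0,-1],[0,-0.058,0.019,0,0,0,-1],[0,-0.077,0.028,0,0,0,-1],[0,-0.077,0.028,0,0,0,-1],[0,-0.077,0.028,0,0,0,-1]]])

```text
time_s: 21.02
tool_pos: [0.5549, -0.0642, 0.2817]
tcp_rot: [0.716, 0.698, 0.003, 0.007]
contact_force: [-2.7, -0.6, 6.3]
grip_width: 0.0099
```

Run:
```python
from workcell import manip,cams
from h import *
d=cap(cams,'wrist','w20');d=cap(cams,'scene','s20');d=cap(cams,'top','t20')
s=manip.observe()
rel(s,[0.5543,-0.0635,0.29-.011],Rdown(-0.02))
for gx in (.009,.015,.019):
    p=s['tool_pos']-R.from_quat(s['tcp_rot']).apply([0,0,gx]); dx=p[0]-.641; dz=p[2]-.1
    print(gx,'angle',np.arctan2(dz,-dx)-np.arctan2(40,205),'r',np.hypot(dx,dz))
```

```text
t 21.175 pos [ 0.555  -0.0642  0.2818] F [-3.8 -0.7  6.7] g 0.0101 q [-0.22  0.09  1.27 -0.    1.77 -0.19]
dist 0.0029 deg 0.9 row [0.0014, -0.0015, 0.0055, 0.0044, 0.0017, -0.0015]
0.009 angle 0.9539473320900244 r 0.20930150843644588
0.015 angle 0.965088271201285 r 0.21481678910334345
0.019 angle 0.9722025449330965 r 0.21850783196254883
```

View pics/s20.png

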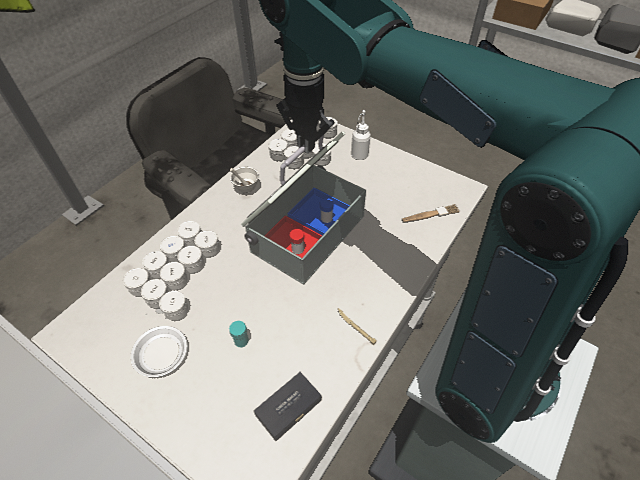

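View pics/w20.png

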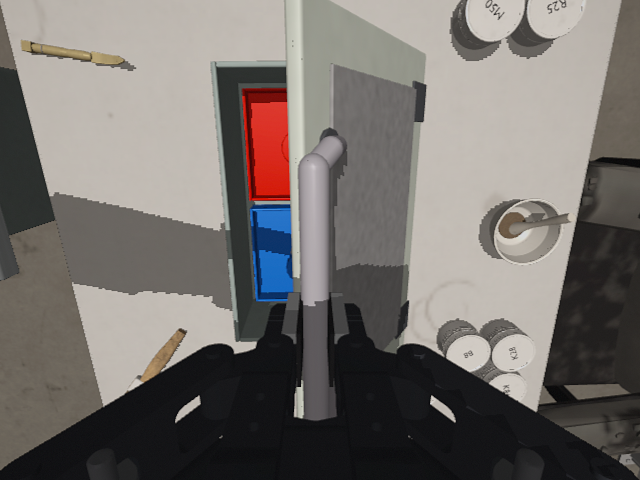

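The lid is held at about 0.955 rad by the arc geometry (bar radius 0.2093 m versus the nominal 0.2089), the pose is steady, and both jars are upright. Final stillness check, then hand in.

Run:
```python
from workcell import manip,cams,workorder
from h import *
p=manip.observe()['tool_pos']; cams.capture('wrist'); cams.capture('wrist'); s=manip.observe()
print((s['tool_pos']-p).round(5),np.abs(s['joint_vel']).max(),s['grip_width'],s['contact_force'].round(1),s['time_s'])
if np.linalg.norm(s['tool_pos']-p)<1e-3: print(workorder.finish_job())
```

```text
[ 3.e-05 -1.e-05  1.e-05] 0.0034955284460634647 0.010196854344178417 [-3.1 -1.4  7.6] 21.275
the job is handed in; nothing more can be done
None
```

The job is handed in at 21.3 s of the 72 s allowed. I opened the lid until it stood by itself and put the red jar in the red tray and the blue jar in the blue tray. The job ends with the gripper holding the lid below its balance point.

**Last checks**
- **Lid:** it sits at about 0.955 rad, worked out from the bar's position, with the wanted range 0.80–1.085. The bar's radius from the hinge came out at 0.2093 m against the nominal 0.2089 m. I did not measure the angle separately from an image.
- **Hold:** the tool moved under 0.05 mm during the final 0.1 s check. The bar was pinched at about 10 mm opening, with about 8 N on the wrist.
- **Jars:** both were upright in their own trays in the views after release. In the final view the lid partly hides the blue one.
- **Other things:** the dish, bottle, brush, case and turquoise jar looked unmoved in the last scene picture, judged by eye.

**Off the plan**
- While carrying the red jar I got one direction sign wrong, so the arm swung away from the box first. It was high and touched nothing.
- The jars reached the tray floor about 3 mm lower than I worked out, so I lowered each until I felt about 6 N before letting go.

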